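# Unlock the empty component reel and hang it on the J-hook

## Task

Turn the red lock knob on the sloping console clockwise until it clicks past its detent and rests at its far stop; that draws the bolt that holds the blue reel in its cradle. Then lift the empty reel out by its rim and hang it on the yellow J-hook, so that it hangs freely and still with its rim over the hook. Leave the other loose things on the bench where they are.

Things in the scene. Friction and masses are not known exactly. Their poses are not given: they have to be found in the camera images.
- lock_knob_grip (a point): Red bar grip of the lock knob: 48 long (x axis), 14 thick (y axis), standing 30 proud of a black disc of 50 diameter, whose top is 14 above the panel. The point is on the knob's axis, 14 below the bar's top. z = knob's axis, outward; it leans 35 degrees from vertical to the station's front. The frame turns with the knob. Nothing above the panel within 75 of the axis.
- lock_knob (a joint): Knob angle in rad: 0 locked, 1.3 far stop, unlocked. Grows clockwise seen facing the panel (negative turn about lock_knob_grip's z). A sprung detent resists with about 0.2 N m up to the middle (0.65), then snaps it on to the far stop; let go before the middle it springs back to 0. It draws a bolt that blocks the reel from being lifted until it has clicked over.
- reel_center (a point): Centre of the blue empty reel, a flat plastic wheel standing upright in the cradle. x axis = its axle (level), z up at the start. Rim 178 outer, 150 inner diameter (14 deep), 10 wide along the axle; hub 50 diameter; four spokes at 45 degrees to z, so the windows at top, bottom and sides are clear. Mass 56 to 110 g. At the start the centre is 101 above the bench.
- reel: The blue reel; origin and axes as reel_center. It stands loosely on its rim between two aluminium cheeks (100 long, 12 apart, tops 62 above the bench) and comes out straight up once the bolt is drawn.
- station: Grey base plate 160 x 290 x 12, fixed, with cradle and console. Origin on the bench; x away from its front (the robot's side), y to its left. In its frame the cradle is at (0, 70), the knob's foot at (0, -100) and 83 high. The console is 110 wide, its sloping top 30 high in front and 135 at the back. Behind the cradle a black bolt housing reaches x = 78, 58 high.
- hook_stand: Fixed stand of the J-hook: post of 16 diameter and 248 high on a foot of 100 diameter, origin at the foot's underside on the post's axis. The hook, a yellow bar of 10 diameter whose axis is 240 above the bench, points along the stand's -x (roughly towards the robot).
- hook_seat (a point): Middle of the top side of the J-hook's level bar, where the reel's rim is to rest: 245 above the bench, 45 in front of the post's axis. The axes are those of the stand: -x points out to the hook's tip, z up. The level bar reaches 33 farther out than this point, then turns up. A reel hanging here has its axle along x and its centre 75 below this point.
- hook_tip (a point): Top of the J-hook's upturned end, 265 above the bench, 92 in front of the post's axis, 20 above the seat; same axes as hook_seat. A rim has to pass over it.
- lamp_stand: Fixed white magnifier lamp stand, foot 100 diameter, post 14 diameter, 260 high, its ring head (110 diameter, 310 high) reaching 185 along its +x. Origin at the foot. It has the other of the two places, left or right, of which the hook stand has one.
- bottle: Loose white bottle, 60 diameter, 185 high, standing; origin at the centre of its underside.
- tool_cup: Loose grey cup of sticks, 70 diameter, 95 high (sticks to 147), standing; origin at the centre of its underside.
- parts_bin: Loose clear bin of small parts, 120 (x) x 85 (y) x 60 high; origin at the centre of its underside.
- multimeter: Loose orange multimeter lying flat, 160 (x) x 80 (y) x 44 high; origin at the centre of its underside.
- phone: Loose dark phone lying flat, 72 (x) x 148 (y) x 9; origin at the centre of its underside.
- screwdriver: Loose yellow screwdriver lying, 170 long along its x, about 30 high.
- solder_spool: Loose metal spool, 60 diameter, 50 high, standing; origin at the centre of its underside.

How it is judged:
On the way, in this order (a step that is already met when the one before it is completed fails the run):
1. the lock knob has clicked past its detent to its far stop (value of joint lock_knob above 1.1 rad), for 0.2 s.
2. the reel is lifted clear of its cradle (centre more than 155 mm above the bench) (height (world z) of reel_center above 0.155 m), for 0.1 s.
At the end, for the whole second after the job is handed in: The knob is past 1.1 rad; the reel hangs at rest on the J-hook: its weight on the hook stand, its centre 64 to 84 mm below hook_seat, within 25 mm to either side of it and 42 mm in front to 37 mm behind it, its axle level within 0.2 rad, moving slower than 0.03 m/s and 0.4 rad/s (value of joint lock_knob above 1.1 rad and x of reel_center in the frame of hook_seat between -0.042 and 0.037 m and y of reel_center in the frame of hook_seat between -0.025 and 0.025 m and z of reel_center in the frame of hook_seat between -0.084 and -0.064 m and angle between reel_center's own x axis and vertical between 1.3708 and 1.7708 rad and contact force between reel and hook_stand above 0.2 N and linear speed of reel below 0.03 m/s and angular speed of reel below 0.4 rad/s); the robot touches nothing.
It fails at once if a loose bystander shifted by more than 30 mm (distance of any of bottle, tool_cup, parts_bin, multimeter, phone, screwdriver, solder_spool from where it was at the start of the episode above 0.03 m).
It also fails if it takes over 67 s, if anything falls off the work surface, if the arm or the gripper's body presses on something with over 40 N, if the wrist force passes 120 N, or if a joint passes its speed limit or range.

## Robot

A 6-joint arm with a two-finger parallel gripper is mounted at the origin on the work surface. World frame = base frame: x ahead of the robot, y to its left, z up, the work surface at z = 0. Lengths are in m, angles in rad, forces in N, time in s.
With the tool pointing down it reaches from about 0.35 to 0.975 m from the base axis. Payload 4.9 kg.
Tool frame: the origin (TCP) lies at the very end of the fingers, on their centre line; the grasp point (between the pads) lies behind it (manip.grip_depth is the z of the grasp point in the tool frame, in m); z points along the fingers, y is the direction in which the jaws open and shut (so a half turn about z gives the same grasp; the last joint's range is limited). The gripper opens to 85 mm and grips with 20 to 120 N. Pads are 22 mm wide; open, the fingers measure 114 mm over their backs; the gripper's body (76 mm by 85 mm) begins 54 mm behind the grasp point. The pads swing forward as they close: fully open they stand 13 mm farther back than shut.
Start: joints at [1.095, 0.053, 1.613, -0, 1.476, -0.119], TCP at [0.218, 0.586, 0.231] pointing down, gripper open.
Joint ranges: [-3.01, 3.01], [-1.01, 2.22], [0.06, 2.58], [-1.02, 4.17], [0.09, 2.62], [-3.14, 3.14]. Speed limits (rad/s): [2.57, 2.57, 3.14, 3.14, 3.14, 3.14].

## Interface

Orientations are given as a unit quaternion [w, x, y, z].
In Python, from plant import state, optics, manip, silhouettes, place_of gives the robot as it stands. The module is installed in compiled form; this text tells all that it offers.
- The arm moves only by the tool jog_arm, never from a script. Its argument "increments" is a list of rows, each an object with "slide": the shift along the tool's x, y, z in mm, a list of three; "rotation": the turn, a rotation vector about the tool's x, y, z in degrees, a list of three. A call has 1 to 20 rows; each row shifts and turns the commanded pose from where the row before left it, along the tool's axes as they then stand; what a row does not reach is not made up. A row lasts 1/12 s, in which the tool goes at most 41.7 mm and 7.16 degrees, less where a joint would pass 70% of its speed; a pose out of reach is approached as far as the arm can. A call with a gripper value outside its range is refused whole. "fingers" is the opening, from 0 (shut) to 1 (fully open), set as the call begins (left out, the last holds). The fingers move at their own pace and stop on an object; the grip force is fixed at half the most. Time passes only in rows, so rows that do not move let the fingers close. It gives the time, the measured TCP pose, the force and the opening at its end, in the units of the state.
- state(): the state, without advancing time (a new reading comes with each control period).
- optics.grab_frame(name): name is "side" or "top"; returns a dict with "frame" (400x640x3 uint8, blue, green, red), "camera_matrix" (3x3 intrinsics, pixels), "R" (3x3) and "t" (3): a world point X has camera coordinates R X + t. Camera axes: x right, y down, z forward; pixel columns grow to the right and rows downward; lengths in m; the calibration is good to about 2 mm. A picture is of the moment at which its call begins. There is no depth.
- manip.job_done(): hands the job in, once; it reports no verdict.
Trained networks look in the newest picture that a camera, given by its name, has taken for a name from the list of things; names that differ only in an ending like _2 or _b are one class to them, and where a whole thing is asked for, a point or a joint stands for the part that bears it (a point fixed in the world has none). Each returns a list of dicts, best first, with "score" (0 to 1); they miss things now and then, are a little off and sometimes report something else, mostly with a low value. They report only what shows in the picture. A call takes as long as a camera call.
- silhouettes(thing, camera): "mask" (400x640 bool, what is visible of it) and "bbox" ([left, top, right, bottom] in pixels, round what is visible of it).
- place_of(thing, camera): "uv" ([column, row] in pixels: a listed point, or the origin of a listed thing).
The state is a dict: "time": time; "joint_pos": joint angles; "joint_vel": joint speeds; "joint_efforts": joint torques, N m; "tool_pos": TCP position; "tool_rot": TCP orientation; "contact_force": force on the tool from outside, world axes, zero at the start; "ft_torque": the same for the moment, N m; "gripper_width": opening from 0.0 (shut) to 1.0 (fully open).
Only numpy, scipy, OpenCV 4.12 (cv2) and the standard library are available. Lean on these libraries where they do the work, as an engineer would, in place of code of your own. Each camera call takes 0.05 s, during which the arm holds its last target.

## Working session

There is one attempt and no reset: what is moved stays moved. The work goes in short steps, Python scripts to look and compute and a tool call to move; the robot and the scene stay as the last step left them, time stands still between calls to the robot, and variables do not carry over. Pictures are saved under pics/ and viewed, and the job is handed in when it is done.

Besides the shell and the picture viewer there is one more tool, called after "Request:" as name(argument=value, ...) on one line, values as JSON. jog_arm: Moves the arm, as the interface text tells. Its arguments: {"type":"object","properties":{"increments":{"type":"array","items":{"type":"object","properties":{"slide":{"type":"array","items":{"type":"number"}},"rotation":{"type":"array","items":{"type":"number"}}}}},"fingers":{"type":"number"}},"required":["increments"]}

```bash
mkdir -p pics
cat > h.py <<'E'
import numpy as np, cv2
from scipy.spatial.transform import Rotation as Rn
from plant import state, optics, manip, silhouettes, place_of
def ray(f,uv):
    K=f["camera_matrix"];R=np.array(f["R"]);t=np.array(f["t"])
    d=np.linalg.inv(K)@np.array([uv[0],uv[1],1.]);return -R.T@t,R.T@d/np.linalg.norm(d)
def atz(f,uv,z):
    o,d=ray(f,uv);return o+d*(z-o[2])/d[2]
def tri(fs,uvs):
    A=np.zeros((3,3));b=np.zeros(3);L=[]
    for f,uv in zip(fs,uvs):
        o,d=ray(f,uv);P=np.eye(3)-np.outer(d,d);A+=P;b+=P@o;L.append((o,P))
    X=np.linalg.solve(A,b);return X,[float(np.linalg.norm(P@(X-o))*1000) for o,P in L]
def proj(f,X):
    p=f["camera_matrix"]@(np.array(f["R"])@np.array(X)+np.array(f["t"]));return p[:2]/p[2]
def q(wxyz): return Rn.from_quat([wxyz[1],wxyz[2],wxyz[3],wxyz[0]])
E
python3 - <<'E'
from h import *
s=state();print(s, manip.grip_depth)
F={c:optics.grab_frame(c) for c in("side","top")}
for c in F: cv2.imwrite(f"pics/{c}0.png",F[c]["frame"]); o,d=ray(F[c],(320,200));print(c,o,d)
for n in ["lock_knob_grip","reel_center","station","hook_stand","hook_seat","hook_tip","lamp_stand","bottle","tool_cup","parts_bin","multimeter","phone","screwdriver","solder_spool"]:
    P={c:place_of(n,c) for c in F}
    for c in F: print(n,c,[(np.round(p["uv"],1).tolist(),round(p["score"],2)) for p in P[c][:3]])
    if P["side"] and P["top"]: print("   ",tri([F["side"],F["top"]],[P[c][0]["uv"] for c in("side","top")]))
print(state()["time"])
E
```

```text
{'time': 0.0, 'joint_pos': array([ 1.09501837e+00,  5.33410089e-02,  1.61427841e+00,  1.79585986e-05,
        1.47594051e+00, -1.18986754e-01]), 'joint_vel': array([-1.91690679e-04,  3.35912044e-04,  2.96410815e-05, -1.98425344e-03,
       -1.71827820e-03,  7.29830446e-04]), 'joint_efforts': array([-5.16854889e-04, -3.93680978e+01, -3.70179927e+01, -1.77190377e-04,
        7.23450183e-03, -4.38232448e-06]), 'tool_pos': array([0.2180041 , 0.58510742, 0.23008212]), 'tool_rot': array([-2.96769297e-04,  1.77451626e-01,  9.84129033e-01, -9.37842070e-04]), 'contact_force': array([ 0.48730436,  0.38693023, -0.02012154]), 'ft_torque': array([-0.01984239, -0.05695106, -0.04062953]), 'gripper_width': 0.9989293955915108} -0.0187
side [ 0.39137256 -0.83096252  0.81254548] [ 0.17996512  0.7791751  -0.60041545]
top [0.41364164 0.01375603 1.50055019] [ 0.12864129 -0.00458471 -0.99168059]
lock_knob_grip side [([310.6, 254.6], 0.9)]
lock_knob_grip top [([361.1, 220.1], 0.5)]
    (array([ 0.52794816, -0.12552739,  0.10640024]), [2.205046679108346, 2.2050466791084333])
reel_center side [([305.2, 211.9]
[... 1777 characters left out ...]
.30207086, -0.00742464]), [0.3642676712777824, 0.3642676712778503])
phone side [([397.1, 261.2], 0.63), ([263.5, 110.9], 0.58)]
phone top [([357.8, 155.0], 0.95), ([238.8, 258.6], 0.26), ([434.2, 203.0], 0.16)]
    (array([ 0.76097209, -0.12864638,  0.03287448]), [0.9760758194316133, 0.9760758194315233])
screwdriver side [([238.0, 226.2], 0.57)]
screwdriver top [([282.1, 272.0], 0.66)]
    (array([0.3607924, 0.1420527, 0.0079404]), [0.16148006314006874, 0.16148006314019608])
solder_spool side [([378.6, 231.1], 0.73), ([309.1, 255.0], 0.33)]
solder_spool top [([312.2, 154.9], 0.74)]
    (array([ 7.70986758e-01,  3.14195125e-02, -4.42323320e-05]), [0.28556201561857675, 0.2855620156186963])
1.5
```

View pics/side0.png

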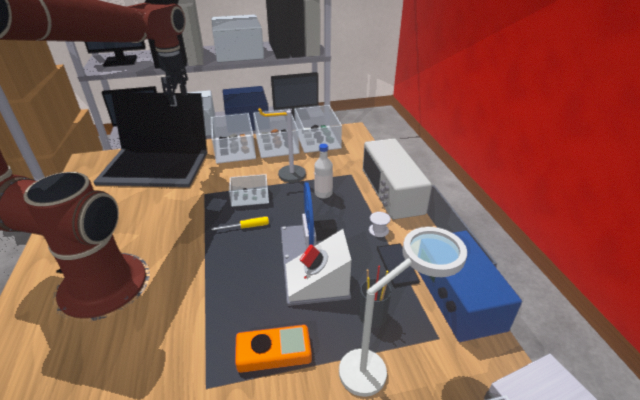

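View pics/top0.png

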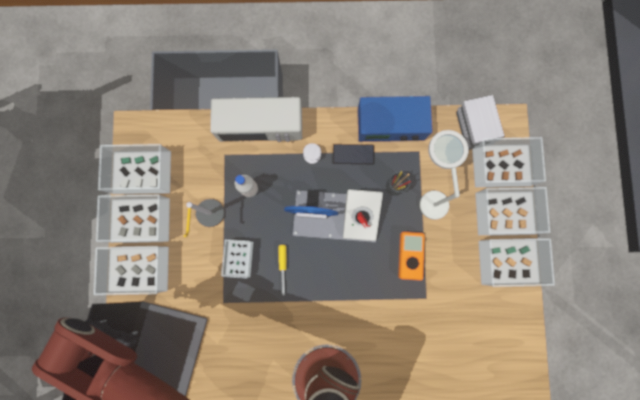

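Run:
```python
from h import *
s=cv2.imread("pics/side0.png");t=cv2.imread("pics/top0.png")
def z(im,x0,y0,x1,y1,k,n): cv2.imwrite(n,cv2.resize(im[y0:y1,x0:x1],None,fx=k,fy=k,interpolation=cv2.INTER_CUBIC))
z(s,230,90,350,190,6,"pics/s1.png");z(s,270,170,370,310,4,"pics/s2.png");z(t,170,160,400,260,3,"pics/t1.png");z(t,275,175,395,255,6,"pics/t2.png")
```

```text
(no output)
```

View pics/s1.png

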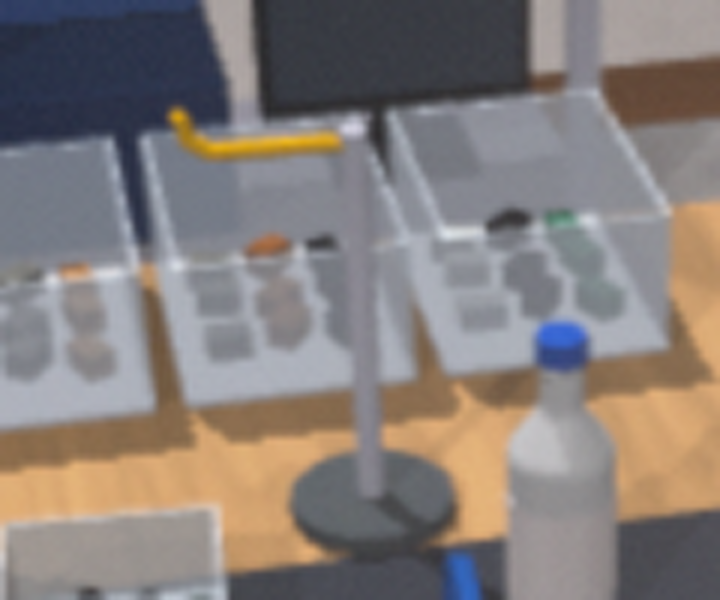

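View pics/s2.png

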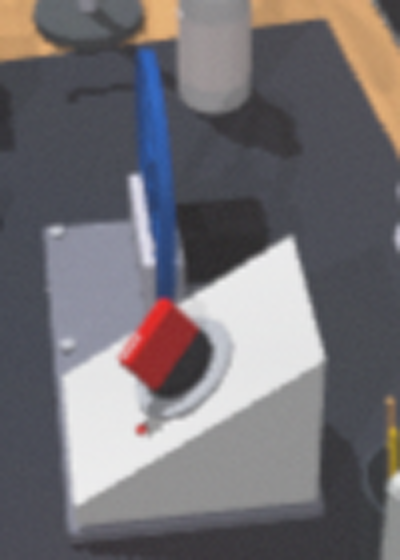

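View pics/t1.png

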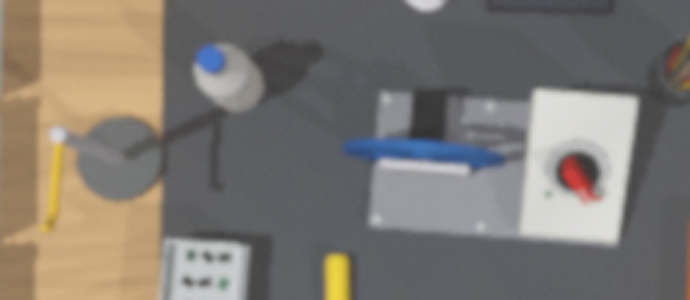

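View pics/t2.png

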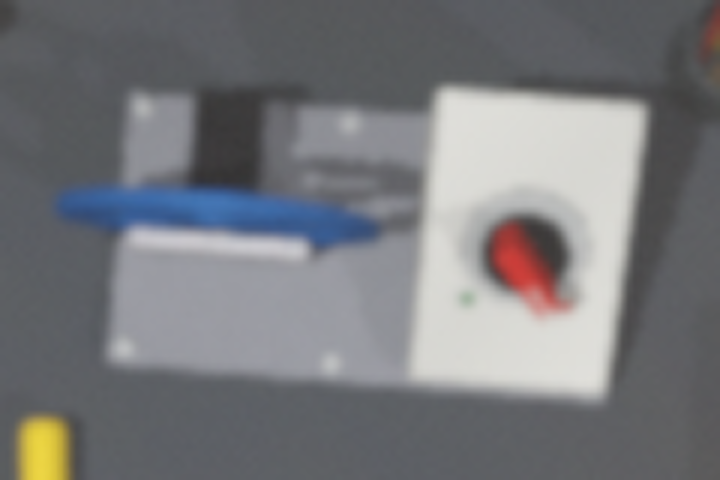

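```bash
cat > fit.py <<'E'
from h import *
from scipy.optimize import least_squares
F={c:optics.grab_frame(c) for c in("side","top")}
T=lambda u,v:(275+u/6,175+v/6)
S=lambda u,v:(270+u/4,170+v/4)
def res(p,full=False):
    x,y,a,yc,xb=p
    R=Rn.from_euler('z',a).as_matrix();W=lambda q:R@np.array(q)+[x,y,0]
    L=[]
    f,b=-.075,.075
    for nm,cam,uv,P in [("bl",'top',T(437,88),(b,yc+.055,.135)),("br",'top',T(648,103),(b,yc-.055,.135)),("fl",'top',T(412,378),(f,yc+.055,.03)),("fr",'top',T(605,398),(f,yc-.055,.03)),
      ("br",'side',S(325,358),(b,yc-.055,.135)),("bl",'side',S(292,238),(b,yc+.055,.135)),("fl",'side',S(63,378),(f,yc+.055,.03)),("fr",'side',S(77,505),(f,yc-.055,.03)),
      ("pfl",'top',T(108,362),(-.08,.145,.012)),("pbl",'top',T(126,92),(.08,.145,.012)),("pfl",'side',S(43,227),(-.08,.145,.012)),
      ("knob",'top',(361.1,220.1),(-.0172,-.1,.1076)),("knob",'side',(310.6,254.6),(-.0172,-.1,.1076))]:
        e=proj(F[cam],W(P))-uv
        if full: print(nm,cam,np.round(e,1))
        L+=list(e)
    return np.array(L)
r=least_squares(res,[.56,-.02,-.07,-.095,0],loss="soft_l1")
print(r.x);res(r.x,True)
E
python3 fit.py
python3 - <<'E'
from h import *
F={c:optics.grab_frame(c) for c in("side","top")}
for n in ["reel","hook_stand","lamp_stand","hook_tip","hook_seat"]:
    for c in F:
        print(n,c,[(m["bbox"],round(m["score"],2)) for m in silhouettes(n,c)[:2]])
# foot centre: top foot ellipse, post top, hook tip
T=lambda u,v:(170+u/3,160+v/3)
S=lambda u,v:(230+u/6,90+v/6)
f=[F["side"],F["top"]]
print("posttop",tri(f,[S(352,124),T(58,133)]),atz(f[1],T(58,133),.248),atz(f[0],S(352,124),.248))
print("tip",tri(f,[S(177,110),T(46,228)]),atz(f[1],T(46,228),.265),atz(f[0],S(177,110),.265))
print("foot",atz(f[1],T(119,158),.01),atz(f[0],S(374,497),.01))
E
```

```text
[ 0.5513921  -0.04360685 -0.09324814 -0.08866614  0.        ]
bl top [ 0.4 -0.1]
br top [-0.7 -0.2]
fl top [-0.3 -0.5]
fr top [-0.4 -1.5]
br side [0.3 0.7]
bl side [-0.  -0.4]
fl side [-0. -0.]
fr side [-0.4  0.9]
pfl top [-1.6  0.1]
pbl top [-0.9 -0.5]
pfl side [-0.5 -0.6]
knob top [5.  0.1]
knob side [-0.7  4.6]
reel side [([302.7, 185.9, 316.9, 244.4], 0.72)]
reel top [([285.2, 207.3, 337.4, 214.7], 0.91), ([354.5, 208.2, 371.3, 229.4], 0.25)]
hook_stand side [([256.3, 108.5, 309.6, 183.6], 0.57)]
hook_stand top [([184.5, 202.4, 226.0, 237.6], 0.89)]
lamp_stand side [([335.1, 226.8, 468.6, 396.2], 0.97)]
lamp_stand top [([420.2, 128.6, 470.8, 218.7], 0.67)]
hook_tip side [([262.3, 110.1, 306.6, 181.7], 0.56)]
hook_tip top [([184.9, 201.1, 224.9, 235.0], 0.85), ([276.7, 245.4, 289.6, 284.8], 0.44)]
hook_seat side [([260.8, 109.5, 307.9, 182.8], 0.76)]
hook_seat top [([185.8, 195.6, 226.7, 237.4], 0.74)]
posttop (array([0.57055889, 0.39040183, 0.2512185 ]), [0.05233164006266506, 0.052331640062871124]) [0.57101571 0.39136825 0.248     ] [0.5715326  0.39739946 0.248     ]
tip (array([0.47775768, 0.39551209, 0.26699523]), [0.22621298015369137, 0.22621298015358884]) [0.47763488 0.39613961 0.265     ] [0.47830142 0.40000284 0.265     ]
foot [0.57024514 0.39198267 0.01      ] [0.57216466 0.39195047 0.01      ]
```

```bash
cat > ov.py <<'E'
from h import *
F={c:optics.grab_frame(c) for c in("side","top")}
def overlay(p,kang,name,reel=None):
    x,y,a,yc=p
    R=Rn.from_euler('z',a).as_matrix();W=lambda q:R@np.array(q)+[x,y,0]
    th=np.radians(35);n=np.array([-np.sin(th),0,np.cos(th)]);u=np.array([np.cos(th),0,np.sin(th)]);l=np.array([0,1.,0])
    foot=np.array([0,-.1,.083])
    segs=[]
    def poly(pts,col,close=True):
        pts=[W(q) for q in pts]
        for i in range(len(pts)-(0 if close else 1)): segs.append((pts[i],pts[(i+1)%len(pts)],col))
    poly([(-.08,-.145,.012),(.08,-.145,.012),(.08,.145,.012),(-.08,.145,.012)],(0,255,255))
    poly([(-.075,yc-.055,.03),(.075,yc-.055,.135),(.075,yc+.055,.135),(-.075,yc+.055,.03)],(0,255,0))
    c=lambda r,h:[foot+n*h+r*(np.cos(t)*u+np.sin(t)*l) for t in np.linspace(0,2*np.pi,30)]
    poly(c(.025,.014),(255,0,255))
    bx=np.cos(kang)*u+np.sin(kang)*l; by=np.cross(n,bx)
    for h in(.044,.014): poly([foot+n*h+i*.024*bx+j*.007*by for i,j in((1,1),(1,-1),(-1,-1),(-1,1))],(255,255,0))
    for s in(-1,1): poly([(s*.006,.02,.062),(s*.006,.12,.062)],(255,255,255),False)
    for s in(-1,1):
      poly([(s*.005,.07+.089*np.cos(t),.101+.089*np.sin(t)) for t in np.linspace(0,2*np.pi,40)],(0,128,255))
    for cam,(x0,y0,x1,y1,k) in {"top":(275,175,395,255,6),"side":(270,170,370,310,4)}.items():
        im=cv2.resize(F[cam]["frame"][y0:y1,x0:x1],None,fx=k,fy=k,interpolation=cv2.INTER_CUBIC)
        for A,B,col in segs:
            P=[tuple(int(v) for v in ((proj(F[cam],Q)+.5-[x0,y0])*k-.5)*8) for Q in(A,B)]
            cv2.line(im,P[0],P[1],col,1,cv2.LINE_AA,3)
        cv2.imwrite(f"pics/{name}_{cam}.png",im)
E
python3 - <<'E'
from ov import *
overlay([.5514,-.0436,-.0932,-.0887],.65,"ov1")
E
```

```text
(no output)
```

View pics/ov1_top.png

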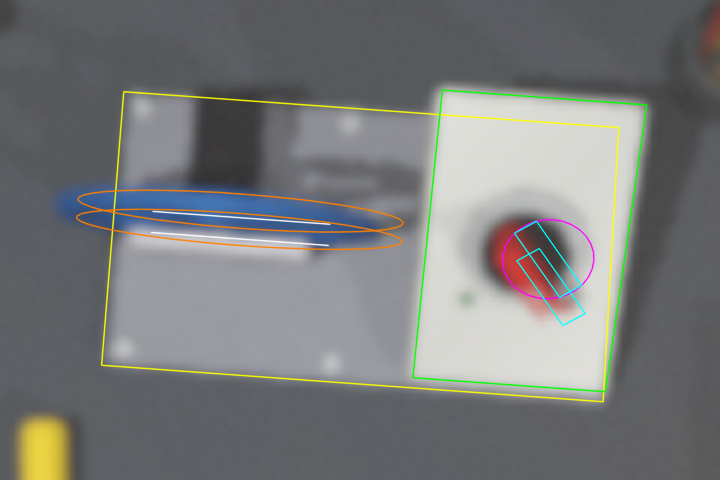

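View pics/ov1_side.png

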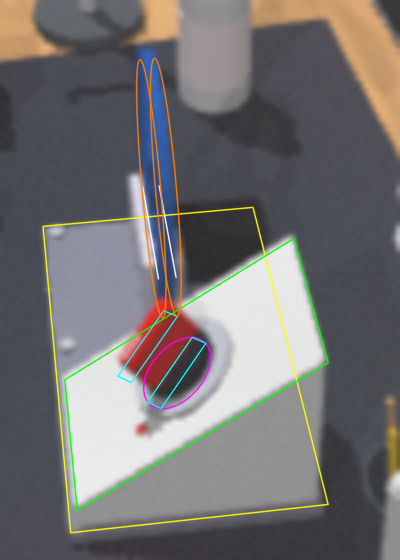

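```bash
sed -e "s/x,y,a,yc,xb=p/x,y,a,po,xb=p;yc=-.1/" -e "s/,.145,.012/,.145+po,.012/g" -e "s/-.07,-.095,0\]/-.07,-.01,0]/" -e '/("knob"/d' -e 's/(-.08,.145+po,.012)),$/&]:/' fit.py > fit2.py; sed -i 's/("pfl",.side.,S(43,227),(-.08,.145+po,.012)),*\]*:*/("pfl","side",S(43,227),(-.08,.145+po,.012))]:/' fit2.py; python3 fit2.py
```

```text
[ 0.5522211  -0.03233245 -0.09420788 -0.01533192  0.        ]
bl top [ 0.4 -0. ]
br top [-0.7 -0. ]
fl top [-0.4 -0.4]
fr top [-0.4 -1.4]
br side [0.2 0.7]
bl side [-0.1 -0.3]
fl side [-0.2 -0. ]
fr side [-0.6  0.9]
pfl top [-0.4  0.2]
pbl top [ 0.3 -0.4]
pfl side [-0.4  0.2]
```

Run:
```python
from ov import *
overlay([.5515,-.0323,-.085,-.1],.55,"ov2")
```

```text
(no output)
```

View pics/ov2_top.png

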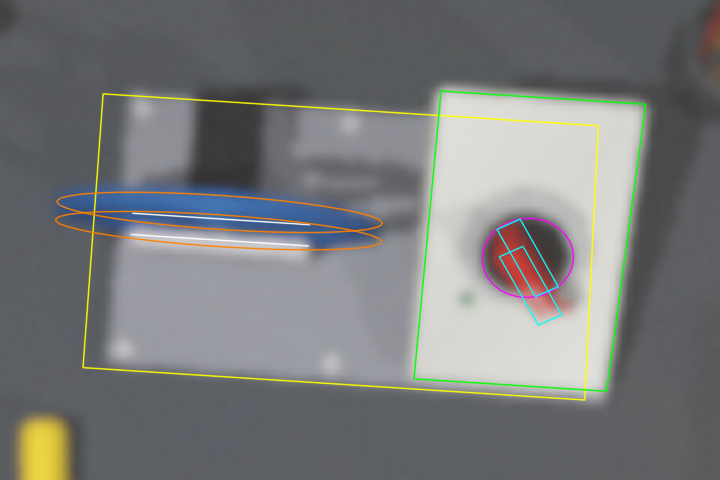

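View pics/ov2_side.png

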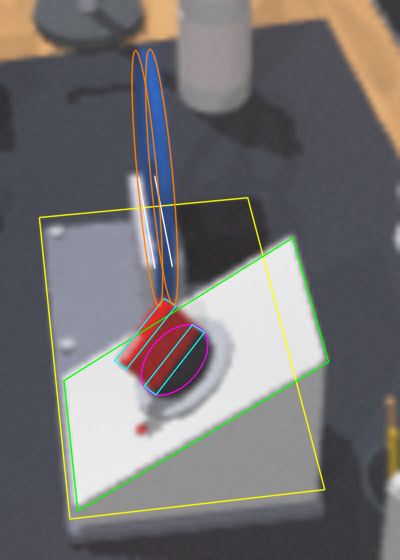

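```bash
cat > knob.py <<'E'
from h import *
from scipy.optimize import minimize
def red(f):
    b,g,r=[f[...,i].astype(float) for i in range(3)]
    return np.clip((r-np.maximum(g,b)-20)/80,0,1)
def fitknob(F,a=-.09,p0=(.5523,-.1323,.55),fixpos=False):
    th=np.radians(35);Rz=Rn.from_euler('z',a).as_matrix()
    n=Rz@[-np.sin(th),0,np.cos(th)];u=Rz@[np.cos(th),0,np.sin(th)];l=Rz@[0,1.,0]
    K=8
    obs={}
    for cam in F:
        c=proj(F[cam],[p0[0]-.017,p0[1],.1076]).astype(int);w=18
        obs[cam]=(c-w,red(F[cam]["frame"])[c[1]-w:c[1]+w,c[0]-w:c[0]+w])
    def render(p,cam,o,sh):
        foot=np.array([p[0],p[1],.083]);bx=np.cos(p[2])*u+np.sin(p[2])*l;by=np.cross(n,bx)
        P=np.array([proj(F[cam],foot+n*h+i*.024*bx+j*.007*by) for h in(.014,.044) for i in(-1,1) for j in(-1,1)])
        hull=cv2.convexHull(((P+.5-o)*K*16).astype(np.int32))
        im=np.zeros((sh[0]*K,sh[1]*K),np.uint8);cv2.fillPoly(im,[hull],255,shift=4)
        im=cv2.GaussianBlur(im,(0,0),K*.7)
        return cv2.resize(im,(sh[1],sh[0]),interpolation=cv2.INTER_AREA)/255.
    def cost(d):
        p=np.array(p0)+np.array(d)*[.01,.01,.3]
        return sum(((render(p,c,o,m.shape)-m)**2).sum() for c,(o,m) in obs.items())
    best=None
    for da in(-1,0,1):
        r=minimize(cost,[0,0,da],method="Nelder-Mead",options=dict(initial_simplex=np.array([[0,0,da],[.5,0,da],[0,.5,da],[0,0,da+.5]]),xatol=.005))
        if best is None or r.fun<best.fun: best=r
    return np.array(p0)+best.x*[.01,.01,.3],best.fun,cost([0,0,0])
if __name__=="__main__":
    F={c:optics.grab_frame(c) for c in("side","top")}
    print(fitknob(F));print(fitknob({"top":F["top"]}));print(fitknob({"side":F["side"]}))
E
python3 knob.py
```

```text
(array([ 0.54285511, -0.12901107,  0.63790505]), np.float64(20.37572892637447), np.float64(185.13681696943485))
(array([ 0.54465671, -0.12935584,  0.65126101]), np.float64(8.199772082852748), np.float64(42.09412617743176))
(array([ 0.54268416, -0.12857422,  0.63379599]), np.float64(10.839582372164552), np.float64(143.04269079200307))
```

```bash
cat > plan.py <<'E'
from h import *
def cur():
    s=state();return np.array(s["tool_pos"]),q(s["tool_rot"])
def frame(z,y):
    z=np.array(z,float);z/=np.linalg.norm(z);y=np.array(y,float);y-=z*(y@z);y/=np.linalg.norm(y)
    return Rn.from_matrix(np.c_[np.cross(y,z),y,z])
def rows(p0,R0,p1,R1,n):
    """n equal rows rot; slides varying; rounding with accumulation"""
    dr=(R0.inv()*R1).as_rotvec(degrees=True);dr=np.round(dr/n,1)
    P=p0.copy();R=R0;out=[]
    for i in range(n):
        tgt=p0+(np.array(p1)-p0)*(i+1)/n
        s=np.round(R.inv().apply(tgt-P)*1000,0 if i<n-1 else 1)
        P=P+R.apply(s/1000);R=R*Rn.from_rotvec(dr,degrees=True)
        out.append((s.tolist(),dr.tolist()))
    for o in out: print('{"slide":%s,"rotation":%s},'%(o[0],o[1]),end='')
    e=(R.inv()*R1).as_rotvec(degrees=True)
    print("\nend",np.round(P,4),"rot err",np.round(e,2), "total rot",np.round(dr*n,1))
    return P,R
foot=np.array([.543,-.129,.083]);a=-.09;th=np.radians(35);Rz=Rn.from_euler('z',a)
n=Rz.apply([-np.sin(th),0,np.cos(th)]);u=Rz.apply([np.cos(th),0,np.sin(th)]);l=Rz.apply([0,1.,0])
def by(k): 
    bx=np.cos(k)*u+np.sin(k)*l;return np.cross(n,bx)
E
python3 - <<'E'
from plan import *
p,R=cur();print(p,R.as_matrix().round(3))
R1=frame(-n,-by(.64))   # yaw ~ -59
R2=frame(-n,by(.64))
for r in(R1,R2): print((R.inv()*r).as_rotvec(degrees=True))
P=p;
A,RA=rows(P,R,[.40,.20,.33],R,15)
for r in(R1,R2): rows(A,RA,foot+n*.1,r,20)
E
```

```text
[0.21828744 0.58562436 0.23131885] [[-0.937  0.349 -0.   ]
 [ 0.349  0.937  0.   ]
 [ 0.     0.    -1.   ]]
[-42.4805029   -8.02095985 123.25295181]
[  6.7160233  -35.56931497 -50.28517469]
{"slide":[-20.0, -20.0, -7.0],"rotation":[0.0, 0.0, 0.0]},{"slide":[-21.0, -20.0, -6.0],"rotation":[0.0, 0.0, 0.0]},{"slide":[-20.0, -20.0, -7.0],"rotation":[0.0, 0.0, 0.0]},{"slide":[-20.0, -19.0, -6.0],"rotation":[0.0, 0.0, 0.0]},{"slide":[-21.0, -20.0, -7.0],"rotation":[0.0, 0.0, 0.0]},{"slide":[-20.0, -20.0, -6.0],"rotation":[0.0, 0.0, 0.0]},{"slide":[-20.0, -20.0, -7.0],"rotation":[0.0, 0.0, 0.0]},{"slide":[-21.0, -20.0, -7.0],"rotation":[0.0, 0.0, 0.0]},{"slide":[-20.0, -20.0, -6.0],"rotation":[0.0, 0.0, 0.0]},{"slide":[-20.0, -20.0, -7.0],"rotation":[0.0, 0.0, 0.0]},{"slide":[-21.0, -19.0, -6.0],"rotation":[0.0, 0.0, 0.0]},{"slide":[-20.0, -20.0, -7.0],"rotation":[0.0, 0.0, 0.0]},{"slide":[-20.0, -20.0, -7.0],"rotation":[0.0, 0.0, 0.0]},{"slide":[-21.0, -20.0, -6.0],"rotation":[0.0, 0.0, 0.0]},{"slide":[-20.0, -19.9, -6.7],"rotation":[0.0, 0.0, 0.0]},
end [0.4  0.2  0.33] rot err [0. 0. 0.]
[... 1818 characters left out ...]
.0],"rotation":[0.3, -1.8, -2.5]},{"slide":[-0.0, -15.0, 10.0],"rotation":[0.3, -1.8, -2.5]},{"slide":[1.0, -16.0, 11.0],"rotation":[0.3, -1.8, -2.5]},{"slide":[1.0, -15.0, 11.0],"rotation":[0.3, -1.8, -2.5]},{"slide":[3.0, -15.0, 10.0],"rotation":[0.3, -1.8, -2.5]},{"slide":[4.0, -15.0, 11.0],"rotation":[0.3, -1.8, -2.5]},{"slide":[5.0, -14.0, 11.0],"rotation":[0.3, -1.8, -2.5]},{"slide":[6.0, -14.0, 10.0],"rotation":[0.3, -1.8, -2.5]},{"slide":[6.0, -14.0, 11.0],"rotation":[0.3, -1.8, -2.5]},{"slide":[8.0, -14.0, 10.0],"rotation":[0.3, -1.8, -2.5]},{"slide":[8.6, -13.2, 10.0],"rotation":[0.3, -1.8, -2.5]},
end [ 0.4859 -0.1239  0.1649] rot err [ 0.33  0.62 -0.47] total rot [  6. -36. -50.]
```

Request:
jog_arm(increments=[{"slide":[-20,-20,-7]},{"slide":[-20,-20,-7]},{"slide":[-20,-20,-7]},{"slide":[-20,-20,-7]},{"slide":[-20,-20,-7]},{"slide":[-20,-20,-7]},{"slide":[-20,-20,-7]},{"slide":[-20,-20,-7]},{"slide":[-20,-20,-7]},{"slide":[-20,-20,-7]},{"slide":[-20,-20,-6]},{"slide":[-20,-20,-6]},{"slide":[-20,-20,-6]},{"slide":[-22,-20,-6]},{"slide":[-22,-19,-6]}])

```text
invalid input
```

Request:
jog_arm(increments=[{"slide":[-10,-14,8],"rotation":[0.3,-1.8,-2.5]},{"slide":[-8,-14,9],"rotation":[0.3,-1.8,-2.5]},{"slide":[-8,-14,9],"rotation":[0.3,-1.8,-2.5]},{"slide":[-7,-15,9],"rotation":[0.3,-1.8,-2.5]},{"slide":[-6,-15,10],"rotation":[0.3,-1.8,-2.5]},{"slide":[-6,-15,9],"rotation":[0.3,-1.8,-2.5]},{"slide":[-4,-15,10],"rotation":[0.3,-1.8,-2.5]},{"slide":[-3,-15,11],"rotation":[0.3,-1.8,-2.5]},{"slide":[-2,-16,10],"rotation":[0.3,-1.8,-2.5]},{"slide":[-1,-15,11],"rotation":[0.3,-1.8,-2.5]},{"slide":[0,-15,10],"rotation":[0.3,-1.8,-2.5]},{"slide":[1,-16,11],"rotation":[0.3,-1.8,-2.5]},{"slide":[1,-15,11],"rotation":[0.3,-1.8,-2.5]},{"slide":[3,-15,10],"rotation":[0.3,-1.8,-2.5]},{"slide":[4,-15,11],"rotation":[0.3,-1.8,-2.5]},{"slide":[5,-14,11],"rotation":[0.3,-1.8,-2.5]},{"slide":[6,-14,10],"rotation":[0.3,-1.8,-2.5]},{"slide":[6,-14,11],"rotation":[0.3,-1.8,-2.5]},{"slide":[8,-14,10],"rotation":[0.3,-1.8,-2.5]},{"slide":[9,-13,10],"rotation":[0.3,-1.8,-2.5]}])

```text
time: 4.27
tool_pos: [0.3039, 0.2613, 0.0658]
tool_rot: [0.286, -0.258, 0.917, -0.102]
contact_force: [-0.6, -0.4, -0.3]
gripper_width: 0.999
```

Request:
jog_arm(increments=[{"slide":[0,0,0]},{"slide":[0,0,0]}])

```text
invalid input
```

Run:
```python
from plan import *
p,R=cur();s=state();print(s["time"],s["joint_pos"].round(3))
R2=frame(-n,by(.64))
print("err rot",(R.inv()*R2).as_rotvec(degrees=True).round(2))
print("to pre",(R.inv().apply(foot+n*.1-p)*1000).round(1))
print("to grasp",(R.inv().apply(foot+n*.022-p)*1000).round(1))
F={c:optics.grab_frame(c) for c in("side","top")}
c=F["side"]["frame"][150:320,230:390];cv2.imwrite("pics/k1.png",cv2.resize(c,None,fx=4,fy=3.5,interpolation=cv2.INTER_CUBIC))
```

```text
4.2667 [ 0.845 -0.612  2.522 -0.614  0.921 -0.971]
err rot [ 0.32  0.73 -0.33]
to pre [  29.9 -434.5   39.8]
to grasp [  30.9 -434.9  117.8]
```

View pics/k1.png

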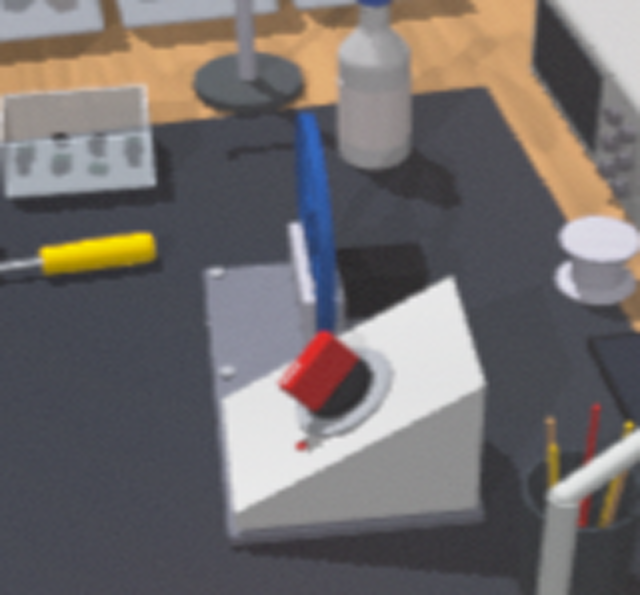

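Run:
```python
from plan import *
F={c:optics.grab_frame(c) for c in("side","top")}
for c in F: cv2.imwrite(f"pics/{c}2.png",F[c]["frame"])
```

```text
(no output)
```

View pics/side2.png

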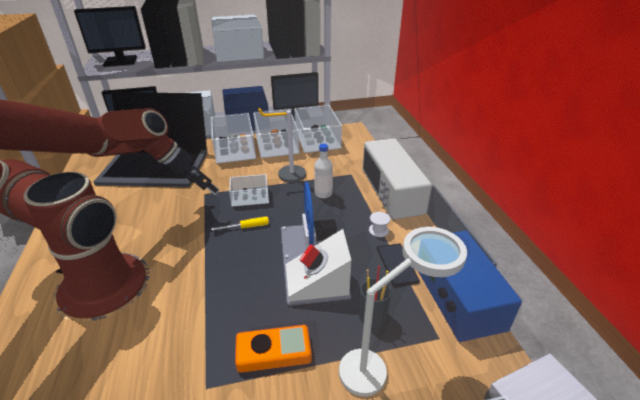

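View pics/top2.png

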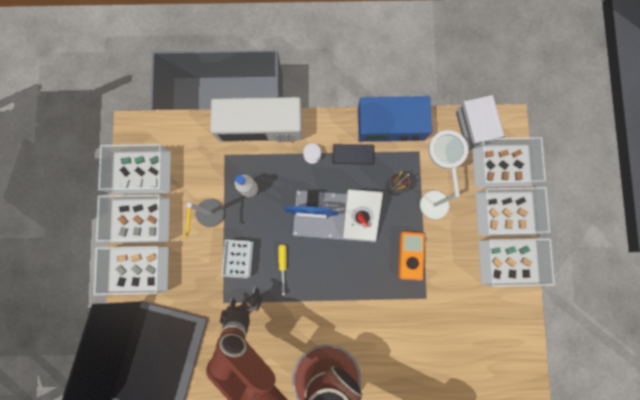

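Run:
```python
from plan import *
p,R=cur()
P=p
for w,k in (([.33,.25,.26],8),([.44,.04,.27],10),(foot+n*.1,10)):
    w=np.array(w);d=R.inv().apply(w-P)*1000;print(d.round(1),"per row",(d/k).round(1),k);P=w
```

```text
[-103.6  -85.3 -142.4] per row [-12.9 -10.7 -17.8] 8
[  28.4 -226.8   63.7] per row [  2.8 -22.7   6.4] 10
[ 103.7 -122.9  118.8] per row [ 10.4 -12.3  11.9] 10
```

Request:
jog_arm(increments=[{"slide":[-13,-11,-18],"rotation":[0,0,0]},{"slide":[-13,-11,-18],"rotation":[0,0,0]},{"slide":[-13,-11,-18],"rotation":[0,0,0]},{"slide":[-13,-11,-18],"rotation":[0,0,0]},{"slide":[-13,-11,-18],"rotation":[0,0,0]},{"slide":[-13,-11,-18],"rotation":[0,0,0]},{"slide":[-13,-11,-18],"rotation":[0,0,0]},{"slide":[-13,-11,-18],"rotation":[0,0,0]},{"slide":[3,-23,6],"rotation":[0,0,0]},{"slide":[3,-23,6],"rotation":[0,0,0]},{"slide":[3,-23,6],"rotation":[0,0,0]},{"slide":[3,-23,6],"rotation":[0,0,0]},{"slide":[3,-23,6],"rotation":[0,0,0]},{"slide":[3,-23,6],"rotation":[0,0,0]},{"slide":[3,-23,6],"rotation":[0,0,0]},{"slide":[3,-23,6],"rotation":[0,0,0]},{"slide":[3,-23,6],"rotation":[0,0,0]},{"slide":[3,-23,6],"rotation":[0,0,0]}])

```text
time: 5.97
tool_pos: [0.44, 0.0342, 0.2786]
tool_rot: [0.287, -0.256, 0.917, -0.102]
contact_force: [1.0, 0.9, -0.5]
gripper_width: 1.0
```

Run:
```python
from plan import *
p,R=cur();s=state();print(s["time"],p,s["joint_pos"].round(3))
R2=frame(-n,by(.64))
print("err rot",(R.inv()*R2).as_rotvec(degrees=True).round(2))
print("to pre",(R.inv().apply(foot+n*.1-p)*1000).round(1))
print("to grasp",(R.inv().apply(foot+n*.022-p)*1000).round(1))
```

```text
5.9667 [0.44003677 0.03419068 0.27862146] [-0.104 -0.943  2.33   0.022  1.136 -2.223]
err rot [ 0.26  0.79 -0.49]
to pre [ 105.3 -114.7  125.5]
to grasp [ 106.4 -115.1  203.5]
```

Request:
jog_arm(increments=[{"slide":[10.5,-11.5,12.5],"rotation":[0.3,0.8,-0.5]},{"slide":[10.5,-11.5,12.5],"rotation":[0,0,0]},{"slide":[10.5,-11.5,12.5],"rotation":[0,0,0]},{"slide":[10.5,-11.5,12.5],"rotation":[0,0,0]},{"slide":[10.5,-11.5,12.5],"rotation":[0,0,0]},{"slide":[10.5,-11.5,12.5],"rotation":[0,0,0]},{"slide":[10.5,-11.5,12.5],"rotation":[0,0,0]},{"slide":[10.5,-11.5,12.5],"rotation":[0,0,0]},{"slide":[10.5,-11.5,12.5],"rotation":[0,0,0]},{"slide":[10.5,-11.5,12.5],"rotation":[0,0,0]},{"slide":[0,0,0],"rotation":[0,0,0]},{"slide":[0,0,0],"rotation":[0,0,0]}])

```text
time: 6.97
tool_pos: [0.484, -0.1251, 0.165]
tool_rot: [0.279, -0.259, 0.919, -0.107]
contact_force: [0.1, -1.1, 0.2]
gripper_width: 1.0
```

Run:
```python
from plan import *
p,R=cur();s=state();print(s["time"],p,s["joint_pos"].round(3))
R2=frame(-n,by(.64))
print("err rot",(R.inv()*R2).as_rotvec(degrees=True).round(2))
print("to pre",(R.inv().apply(foot+n*.1-p)*1000).round(1))
print("to grasp",(R.inv().apply(foot+n*.022-p)*1000).round(1))
F={c:optics.grab_frame(c) for c in("side","top")}
ims=[]
for c,(x,y) in {"side":(250,160),"top":(300,170)}.items():
    im=F[c]["frame"].copy()
    im=cv2.resize(im[y:y+120,x:x+100],None,fx=4,fy=4,interpolation=cv2.INTER_CUBIC)
    P=(np.array(proj(F[c],p))+.5-[x,y])*4; cv2.circle(im,tuple(P.astype(int)),3,(0,255,0),-1)
    ims.append(im)
cv2.imwrite("pics/k2.png",np.hstack(ims))
```

```text
6.9667 [ 0.48403125 -0.1250616   0.16495351] [-0.545 -0.636  2.358  0.328  0.888 -2.804]
err rot [ 0.08 -0.2  -0.05]
to pre [-1.9  0.3  1. ]
to grasp [-2.2  0.2 79. ]
```

View pics/k2.png

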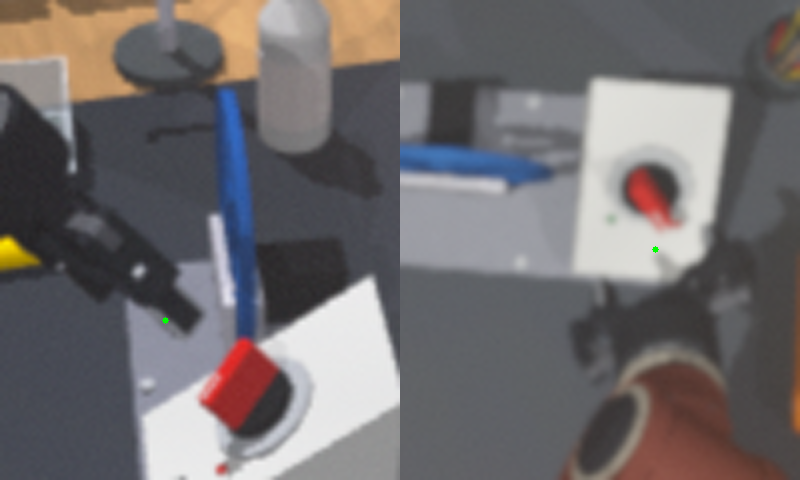

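Request:
jog_arm(increments=[{"slide":[-1,0,10],"rotation":[0,0,0]},{"slide":[-1,0,10],"rotation":[0,0,0]},{"slide":[0,0,10],"rotation":[0,0,0]},{"slide":[0,0,10],"rotation":[0,0,0]},{"slide":[0,0,10],"rotation":[0,0,0]},{"slide":[0,0,10],"rotation":[0,0,0]},{"slide":[0,0,10],"rotation":[0,0,0]},{"slide":[0,0,8],"rotation":[0,0,0]},{"slide":[0,0,0],"rotation":[0,0,0]},{"slide":[0,0,0],"rotation":[0,0,0]}], fingers=0.6)

```text
time: 7.9
tool_pos: [0.5296, -0.127, 0.102]
tool_rot: [0.28, -0.26, 0.918, -0.108]
contact_force: [-0.2, -0.1, -0.1]
gripper_width: 0.602
```

```bash
cat > look.py <<'E'
from plan import *
def look(name,boxes,pts=(),k=4):
    F={c:optics.grab_frame(c) for c in("side","top")}
    ims=[]
    for c,(x,y) in boxes.items():
        im=cv2.resize(F[c]["frame"][y:y+120,x:x+100],None,fx=k,fy=k,interpolation=cv2.INTER_CUBIC)
        for p,col in pts:
            P=(np.array(proj(F[c],p))+.5-[x,y])*k; cv2.circle(im,tuple(int(v) for v in P),3,col,-1)
        ims.append(im)
    cv2.imwrite(f"pics/{name}.png",np.hstack(ims));return F
E
python3 - <<'E'
from look import *
p,R=cur();s=state();print(s["time"],p,s["joint_pos"].round(3),s["gripper_width"],s["contact_force"])
print("to grasp",(R.inv().apply(foot+n*.022-p)*1000).round(1))
look("k3",{"side":(250,160),"top":(300,170)},[(p,(0,255,0))])
E
```

```text
7.9 [ 0.52962064 -0.12698185  0.10204608] [-0.488 -0.38   2.307  0.361  0.675 -2.831] 0.6018518096293244 [-0.17530514 -0.07268069 -0.06193461]
to grasp [ 0.4 -0.7  1.3]
```

View pics/k3.png

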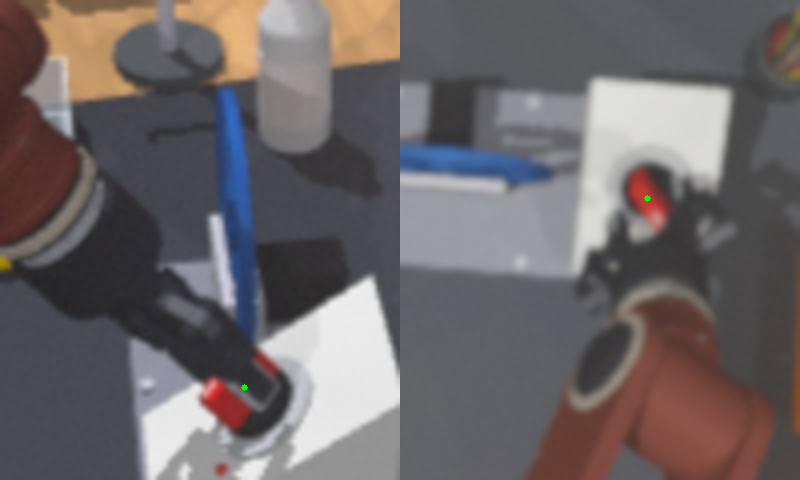

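Request:
jog_arm(increments=[{"slide":[0,0,0],"rotation":[0,0,0]},{"slide":[0,0,0],"rotation":[0,0,0]},{"slide":[0,0,0],"rotation":[0,0,0]},{"slide":[0,0,0],"rotation":[0,0,0]},{"slide":[0,0,0],"rotation":[0,0,0]},{"slide":[0,0,0],"rotation":[0,0,0]},{"slide":[0,0,0],"rotation":[0,0,0]}], fingers=0)

```text
time: 8.58
tool_pos: [0.529, -0.1277, 0.1018]
tool_rot: [0.279, -0.259, 0.918, -0.107]
contact_force: [-6.2, 2.8, 6.0]
gripper_width: 0.153
```

Request:
jog_arm(increments=[{"slide":[0,0,0],"rotation":[0,0,6]},{"slide":[0,0,0],"rotation":[0,0,6]},{"slide":[0,0,0],"rotation":[0,0,6]},{"slide":[0,0,0],"rotation":[0,0,6]},{"slide":[0,0,0],"rotation":[0,0,6]},{"slide":[0,0,0],"rotation":[0,0,6]},{"slide":[0,0,0],"rotation":[0,0,6]},{"slide":[0,0,0],"rotation":[0,0,6]},{"slide":[0,0,0],"rotation":[0,0,6]},{"slide":[0,0,0],"rotation":[0,0,6]},{"slide":[0,0,0],"rotation":[0,0,6]},{"slide":[0,0,0],"rotation":[0,0,6]},{"slide":[0,0,0],"rotation":[0,0,0]},{"slide":[0,0,0],"rotation":[0,0,0]}])

```text
time: 9.75
tool_pos: [0.5291, -0.127, 0.1018]
tool_rot: [0.289, 0.33, 0.895, 0.078]
contact_force: [-6.4, 5.4, 7.4]
gripper_width: 0.145
```

Run:
```python
from look import *
p,R=cur();s=state();print(s["time"],p,s["joint_pos"].round(3),s["gripper_width"],s["contact_force"],s["ft_torque"])
for k in (-.6,-.5,-.4): print(k,(R.inv()*frame(-n,by(k))).as_rotvec(degrees=True).round(1))
look("k4",{"side":(250,160),"top":(300,170)},[(p,(0,255,0))])
```

```text
9.75 [ 0.52905158 -0.12703173  0.10178022] [-0.489 -0.38   2.308  0.363  0.677 -1.575] 0.1454370510192131 [-6.43918006  5.36876936  7.38068289] [0.56496037 0.61483872 0.06081663]
-0.6 [-0.1 -0.2 -1. ]
-0.5 [-0.1 -0.2 -6.7]
-0.4 [ -0.1  -0.2 -12.4]
```

View pics/k4.png

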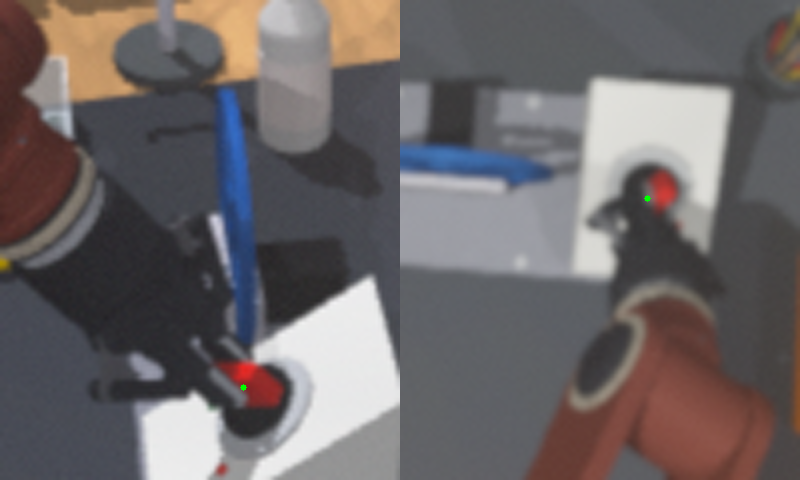

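Request:
jog_arm(increments=[{"slide":[0,0,0],"rotation":[0,0,0]},{"slide":[0,0,0],"rotation":[0,0,0]},{"slide":[0,0,0],"rotation":[0,0,0]},{"slide":[0,0,0],"rotation":[0,0,0]},{"slide":[0,0,-10],"rotation":[0,0,0]},{"slide":[0,0,-20],"rotation":[0,0,0]},{"slide":[0,0,-20],"rotation":[0,0,0]},{"slide":[0,0,-20],"rotation":[0,0,0]},{"slide":[0,0,-20],"rotation":[0,0,0]},{"slide":[0,0,-20],"rotation":[0,0,0]},{"slide":[0,0,-20],"rotation":[0,0,0]},{"slide":[0,0,0],"rotation":[0,0,0]}], fingers=0.5)

```text
time: 10.85
tool_pos: [0.4558, -0.122, 0.2127]
tool_rot: [0.293, 0.33, 0.894, 0.076]
contact_force: [-0.2, -0.9, 0.3]
gripper_width: 0.5
```

Run:
```python
from look import *
from knob import fitknob
p,R=cur();s=state();print(s["time"],p,s["joint_pos"].round(3))
F=look("k5",{"side":(250,160),"top":(300,170)},[])
print(fitknob(F,p0=(.543,-.129,-.6)),fitknob({"side":F["side"]},p0=(.543,-.129,-.6)))
for c in F: print([(np.round(x["uv"],1),round(x["score"],2)) for x in place_of("reel_center",c)], silhouettes("reel",c)[0]["bbox"])
```

```text
10.85 [ 0.45576539 -0.12198309  0.21265948] [-0.584 -0.798  2.367  0.318  1.036 -1.536]
(array([ 0.54305753, -0.12935688, -0.73850334]), np.float64(26.33526588331411), np.float64(39.24200559880815)) (array([ 0.54323903, -0.12897038, -0.75574587]), np.float64(14.620668733179546), np.float64(28.434769079200308))
[(array([308.2, 213.5]), 0.74)] [301.4, 180.1, 317.8, 243.7]
[(array([310.5, 206.6]), 0.82)] [285.7, 206.3, 341.7, 214.7]
```

View pics/k5.png

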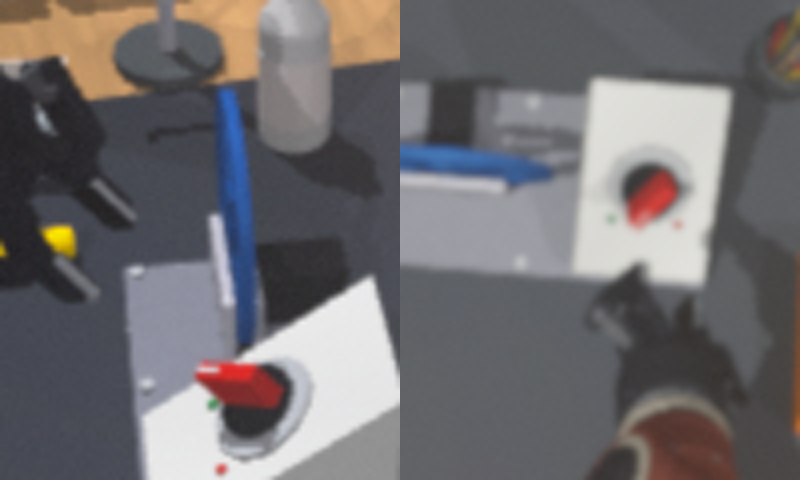

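```bash
cat > reel.py <<'E'
from look import *
from scipy.optimize import minimize
def blue(f):
    b,g,r=[f[...,i].astype(float) for i in range(3)]
    return np.clip((b-np.maximum(g,r)-15)/50,0,1)
def fitreel(F,p0,free=(1,1,0,1),w=45,K=6,verbose=False):
    """p=x,y,z,yaw(axle)"""
    p0=np.array(p0,float);obs={}
    for cam in F:
        c=proj(F[cam],p0[:3]).astype(int)
        o=np.maximum(c-w,0);m=blue(F[cam]["frame"])[o[1]:c[1]+w,o[0]:c[0]+w].copy()
        # keep only comps near the predicted region: 
        obs[cam]=(o,m)
    def ring(p,cam,o,sh):
        ax=np.array([np.cos(p[3]),np.sin(p[3]),0]);hh=np.array([-ax[1],ax[0],0]);zz=np.array([0,0,1.])
        im=np.zeros((sh[0]*K,sh[1]*K),np.uint8);t=np.linspace(0,2*np.pi,60)
        def P(r,s,tt): return (proj(F[cam],p[:3]+ax*s+r*(np.cos(tt)*hh+np.sin(tt)*zz))+.5-o)*K*16
        for i in range(59):
            q4=np.array([P(r,s,t[j]) for r in(.075,.089) for s in(-.005,.005) for j in(i,i+1)]).astype(np.int32)
            cv2.fillConvexPoly(im,cv2.convexHull(q4),255,shift=4)
        hub=np.array([P(.025,s,tt) for s in(-.005,.005) for tt in t]).astype(np.int32);cv2.fillConvexPoly(im,cv2.convexHull(hub),255,shift=4)
        for k in range(4):
            a=np.pi/4+k*np.pi/2
            pts=np.array([P(r,s,a+d/r) for r in(.02,.08) for s in(-.003,.003) for d in(-.004,.004)]).astype(np.int32);cv2.fillConvexPoly(im,cv2.convexHull(pts),255,shift=4)
        im=cv2.GaussianBlur(im,(0,0),K*.7)
        return cv2.resize(im,(sh[1],sh[0]),interpolation=cv2.INTER_AREA)/255.
    sc=np.array([.01,.01,.01,.1]);idx=[i for i in range(4) if free[i]]
    def full(d):
        p=p0.copy();p[idx]+=np.array(d)*sc[idx];return p
    def cost(d): 
        p=full(d);return sum(((ring(p,c,o,m.shape)-m)**2).sum() for c,(o,m) in obs.items())
    k=len(idx);S=np.vstack([np.zeros(k),np.eye(k)*.7])
    r=minimize(cost,np.zeros(k),method="Nelder-Mead",options=dict(initial_simplex=S,xatol=.01,fatol=.05,maxiter=150))
    p=full(r.x)
    for c,(o,m) in obs.items(): cv2.imwrite(f"pics/fit_{c}.png",cv2.resize(np.dstack([m,ring(p,c,o,m.shape),m*0])*255,None,fx=5,fy=5))
    return p,r.fun,cost(np.zeros(k))
E
python3 - <<'E'
from reel import *
F={c:optics.grab_frame(c) for c in("side","top")}
np.set_printoptions(precision=4,suppress=True)
print(fitreel(F,[.5575,.04,.101,-.085],w=34))
print(fitreel({"top":F["top"]},[.5575,.04,.101,-.085],w=34))
print(fitreel({"side":F["side"]},[.5575,.04,.101,-.085],w=34))
E
python3 -c "
import cv2,numpy as np
a=cv2.imread('pics/fit_top.png');b=cv2.imread('pics/fit_side.png');cv2.imwrite('pics/fitb.png',np.hstack([a,b]))"
```

```text
(array([ 0.5614,  0.0439,  0.101 , -0.1301]), np.float64(123.71766320645904), np.float64(224.0920238369858))
(array([ 0.5622,  0.0405,  0.101 , -0.1046]), np.float64(78.08567012687428), np.float64(122.22446905036524))
(array([ 0.5608,  0.0433,  0.101 , -0.1351]), np.float64(35.11136562860438), np.float64(101.86755478662053))[ WARN:0@8.244] global loadsave.cpp:1063 imwrite_ Unsupported depth image for selected encoder is fallbacked to CV_8U.
```

View pics/fitb.png

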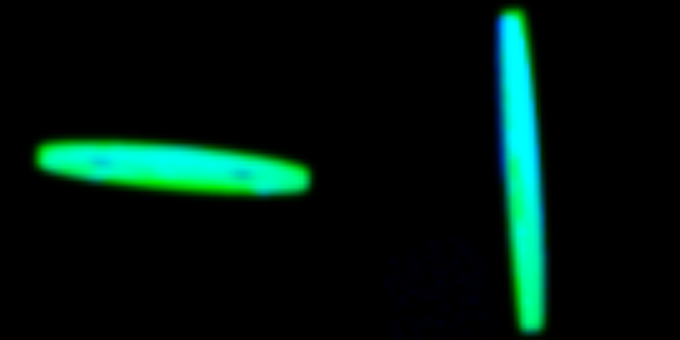

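Run:
```python
from plan import *
p,R=cur();s=state()
a=-.1;ax=np.array([np.cos(a),np.sin(a),0])
for sg in(1,-1):
    R1=frame([0,0,-1],sg*ax);print(sg,(R.inv()*R1).as_rotvec(degrees=True).round(1))
R1=frame([0,0,-1],ax)
P1=np.array([.48,-.08,.29]);
A,RA=rows(p,R,[.556,.0062,.26],R1,18)
R1=frame([0,0,-1],-ax)
A,RA=rows(p,R,[.556,.0062,.26],R1,18)
```

```text
1 [32.1 16.4 53.5]
-1 [ -19.3   37.7 -120.2]
{"slide":[-0.0, 9.0, 0.0],"rotation":[1.8, 0.9, 3.0]},{"slide":[-0.0, 10.0, 0.0],"rotation":[1.8, 0.9, 3.0]},{"slide":[0.0, 9.0, 0.0],"rotation":[1.8, 0.9, 3.0]},{"slide":[2.0, 10.0, -0.0],"rotation":[1.8, 0.9, 3.0]},{"slide":[1.0, 9.0, -1.0],"rotation":[1.8, 0.9, 3.0]},{"slide":[2.0, 9.0, -1.0],"rotation":[1.8, 0.9, 3.0]},{"slide":[3.0, 9.0, -1.0],"rotation":[1.8, 0.9, 3.0]},{"slide":[3.0, 9.0, -2.0],"rotation":[1.8, 0.9, 3.0]},{"slide":[4.0, 9.0, -2.0],"rotation":[1.8, 0.9, 3.0]},{"slide":[4.0, 8.0, -2.0],"rotation":[1.8, 0.9, 3.0]},{"slide":[4.0, 8.0, -2.0],"rotation":[1.8, 0.9, 3.0]},{"slide":[5.0, 8.0, -2.0],"rotation":[1.8, 0.9, 3.0]},{"slide":[6.0, 7.0, -3.0],"rotation":[1.8, 0.9, 3.0]},{"slide":[6.0, 7.0, -2.0],"rotation":[1.8, 0.9, 3.0]},{"slide":[6.0, 7.0, -3.0],"rotation":[1.8, 0.9, 3.0]},{"slide":[6.0, 6.0, -3.0],"rotation":[1.8, 0.9, 3.0]},{"slide":[7.0, 6.0, -3.0],"rotation":[1.8, 0.9, 3.0]},{"slide":[7.6, 5.2, -2.8],"rotation":[1.8, 0.9, 3.0]},
end [0.556  0.0062 0.26  ] rot err [-0.15  0.14 -0.58] total rot [32.4 16.2 54. ]
[... 409 characters left out ...]
 6.0, 0.0],"rotation":[-1.1, 2.1, -6.7]},{"slide":[-8.0, 6.0, 1.0],"rotation":[-1.1, 2.1, -6.7]},{"slide":[-9.0, 4.0, -0.0],"rotation":[-1.1, 2.1, -6.7]},{"slide":[-9.0, 3.0, -0.0],"rotation":[-1.1, 2.1, -6.7]},{"slide":[-9.0, 2.0, -1.0],"rotation":[-1.1, 2.1, -6.7]},{"slide":[-9.0, 1.0, -1.0],"rotation":[-1.1, 2.1, -6.7]},{"slide":[-10.0, 0.0, -1.0],"rotation":[-1.1, 2.1, -6.7]},{"slide":[-9.0, -1.0, -1.0],"rotation":[-1.1, 2.1, -6.7]},{"slide":[-9.0, -2.0, -2.0],"rotation":[-1.1, 2.1, -6.7]},{"slide":[-9.0, -3.0, -2.0],"rotation":[-1.1, 2.1, -6.7]},{"slide":[-7.8, -4.2, -2.9],"rotation":[-1.1, 2.1, -6.7]},
end [0.556  0.0062 0.26  ] rot err [0.19 0.2  0.52] total rot [ -19.8   37.8 -120.6]
```

Request:
jog_arm(increments=[{"slide":[0,9,0],"rotation":[1.8,0.9,3]},{"slide":[0,10,0],"rotation":[1.8,0.9,3]},{"slide":[0,9,0],"rotation":[1.8,0.9,3]},{"slide":[2,10,0],"rotation":[1.8,0.9,3]},{"slide":[1,9,-1],"rotation":[1.8,0.9,3]},{"slide":[2,9,-1],"rotation":[1.8,0.9,3]},{"slide":[3,9,-1],"rotation":[1.8,0.9,3]},{"slide":[3,9,-2],"rotation":[1.8,0.9,3]},{"slide":[4,9,-2],"rotation":[1.8,0.9,3]},{"slide":[4,8,-2],"rotation":[1.8,0.9,3]},{"slide":[4,8,-2],"rotation":[1.8,0.9,3]},{"slide":[5,8,-2],"rotation":[1.8,0.9,3]},{"slide":[6,7,-3],"rotation":[1.8,0.9,3]},{"slide":[6,7,-2],"rotation":[1.8,0.9,3]},{"slide":[6,7,-3],"rotation":[1.8,0.9,3]},{"slide":[6,6,-3],"rotation":[1.8,0.9,3]},{"slide":[7,6,-3],"rotation":[1.8,0.9,3]},{"slide":[8,5,-3],"rotation":[1.8,0.9,3]},{"slide":[0,0,0],"rotation":[0,0,0]},{"slide":[0,0,0],"rotation":[0,0,0]}], fingers=0.7)

```text
time: 12.92
tool_pos: [0.5562, 0.0063, 0.2608]
tool_rot: [0.001, 0.744, 0.668, -0.002]
contact_force: [0.3, 0.1, -0.5]
gripper_width: 0.7
```

Run:
```python
from look import *
p,R=cur();s=state();print(s["time"],p,s["joint_pos"].round(3))
a=-.1;ax=np.array([np.cos(a),np.sin(a),0]);R1=frame([0,0,-1],ax)
print((R.inv()*R1).as_rotvec(degrees=True).round(2))
print((R.inv().apply(np.array([.556,.0062,.160])-p)*1000).round(1))
look("r1",{"side":(250,140),"top":(270,150)},[(p,(0,255,0))])
```

```text
12.9167 [0.55618167 0.00631322 0.26082596] [-0.12  -0.126  1.738 -0.004  1.531 -0.012]
[-0.07  0.24 -0.49]
[ 3.000e-01 -1.000e-01  1.008e+02]
```

View pics/r1.png

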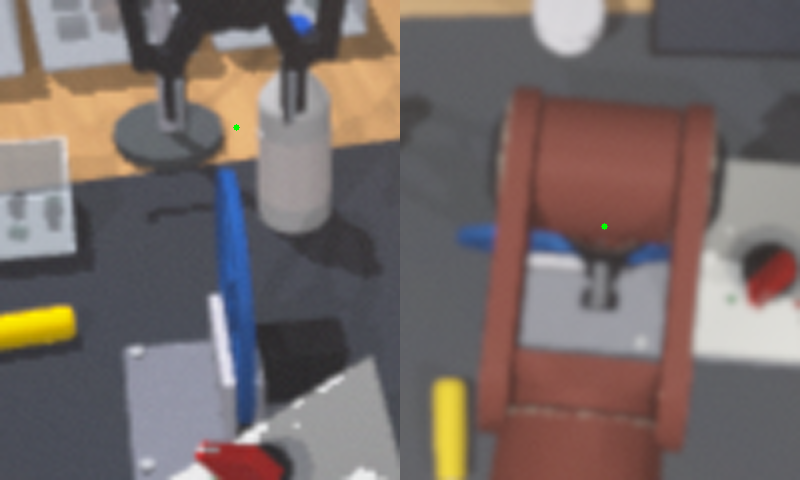

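Jaws straddle the reel's plane; descending 100 mm.

Request:
jog_arm(increments=[{"slide":[0,0,15],"rotation":[0,0,0]},{"slide":[0,0,15],"rotation":[0,0,0]},{"slide":[0,0,15],"rotation":[0,0,0]},{"slide":[0,0,15],"rotation":[0,0,0]},{"slide":[0,0,15],"rotation":[0,0,0]},{"slide":[0,0,15],"rotation":[0,0,0]},{"slide":[0,0,10],"rotation":[0,0,0]},{"slide":[0,0,0],"rotation":[0,0,0]},{"slide":[0,0,0],"rotation":[0,0,0]}])

```text
time: 13.77
tool_pos: [0.5552, 0.0058, 0.1614]
tool_rot: [0.001, 0.745, 0.667, -0.002]
contact_force: [1.1, 0.3, 0.9]
gripper_width: 0.701
```

Run:
```python
from look import *
p,R=cur();s=state();print(s["time"],p,s["contact_force"],s["gripper_width"])
look("r2",{"side":(250,140),"top":(270,150)},[(p,(0,255,0))])
```

```text
13.7667 [0.55520122 0.00584326 0.16137314] [1.05095178 0.33418156 0.85715247] 0.7006008460801876
```

View pics/r2.png

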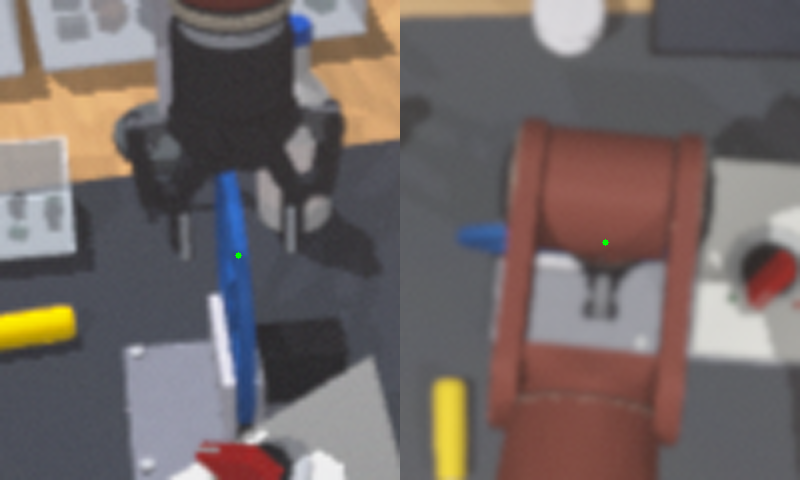

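Request:
jog_arm(increments=[{"slide":[0,0,0],"rotation":[0,0,0]},{"slide":[0,0,0],"rotation":[0,0,0]},{"slide":[0,0,0],"rotation":[0,0,0]},{"slide":[0,0,0],"rotation":[0,0,0]},{"slide":[0,0,0],"rotation":[0,0,0]},{"slide":[0,0,0],"rotation":[0,0,0]},{"slide":[0,0,0],"rotation":[0,0,0]},{"slide":[0,0,0],"rotation":[0,0,0]}], fingers=0)

```text
time: 14.53
tool_pos: [0.5563, 0.0057, 0.1625]
tool_rot: [0.002, 0.745, 0.667, -0.001]
contact_force: [0.4, -1.0, 3.8]
gripper_width: 0.1
```

Request:
jog_arm(increments=[{"slide":[0,0,-8],"rotation":[0,0,0]},{"slide":[0,0,-8],"rotation":[0,0,0]},{"slide":[0,0,-8],"rotation":[0,0,0]},{"slide":[0,0,0],"rotation":[0,0,0]}])

```text
time: 14.87
tool_pos: [0.5567, 0.006, 0.1882]
tool_rot: [0.002, 0.745, 0.667, -0.0]
contact_force: [0.8, -0.5, -0.2]
gripper_width: 0.095
```

Request:
jog_arm(increments=[{"slide":[0,0,-12],"rotation":[0,0,0]},{"slide":[0,0,-12],"rotation":[0,0,0]},{"slide":[0,0,-12],"rotation":[0,0,0]},{"slide":[0,0,-12],"rotation":[0,0,0]},{"slide":[0,0,-12],"rotation":[0,0,0]},{"slide":[0,0,-12],"rotation":[0,0,0]},{"slide":[0,0,-4],"rotation":[0,0,0]},{"slide":[0,0,0],"rotation":[0,0,0]},{"slide":[0,0,0],"rotation":[0,0,0]}])

```text
time: 15.62
tool_pos: [0.5558, 0.0063, 0.2619]
tool_rot: [0.001, 0.745, 0.667, -0.001]
contact_force: [-0.0, 0.5, -0.9]
gripper_width: 0.098
```

Run:
```python
from reel import *
np.set_printoptions(precision=4,suppress=True)
p,R=cur();s=state();print(s["time"],p,s["joint_pos"].round(3),s["contact_force"],s["gripper_width"])
F=look("r3",{"side":(250,140),"top":(270,150)},[(p,(0,255,0))])
print(fitreel({"side":F["side"]},[.5595,.041,.101+p[2]-.1625,-.1],free=(1,0,1,1),w=34))
print(place_of("reel_center","side")[:1],place_of("reel_center","top")[:1])
```

```text
15.6167 [0.5558 0.0063 0.2619] [-0.121 -0.129  1.738 -0.004  1.532 -0.01 ] [-0.0376  0.4933 -0.9026] 0.09818750090688674
(array([ 0.5612,  0.041 ,  0.2013, -0.2158]), np.float64(71.13057608612073), np.float64(126.84764183006537))
[{'uv': [309.4, 182.9], 'score': 0.78}] [{'uv': [210.3, 214.5], 'score': 0.6}][ WARN:0@5.082] global loadsave.cpp:1063 imwrite_ Unsupported depth image for selected encoder is fallbacked to CV_8U.
```

View pics/r3.png

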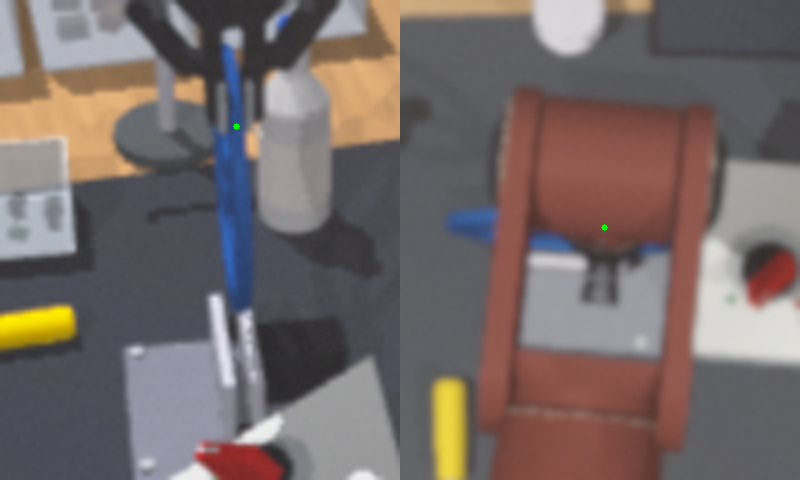

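```bash
python3 - <<'E'
from look import *
F={c:optics.grab_frame(c) for c in("side","top")}
f=F["top"];hsv=cv2.cvtColor(f["frame"],cv2.COLOR_BGR2HSV)
m=cv2.inRange(hsv,(15,150,120),(32,255,255));m2=np.zeros_like(m);m2[195:245,175:200]=m[195:245,175:200]
ys,xs=np.nonzero(m2);print(len(xs),xs.min(),xs.max(),ys.min(),ys.max())
for r in range(ys.min(),ys.max()+1): 
    k=xs[ys==r]; print(r,k.mean() if len(k) else None, atz(f,(k.mean(),r),.24).round(4) if len(k) else "")
for c in F: 
    print(place_of("hook_stand",c)[:2],place_of("hook_tip",c)[:2])
    x0,y0=(170,190) if c=="top" else (240,95)
    cv2.imwrite(f"pics/hk_{c}.png",cv2.resize(F[c]["frame"][y0:y0+50,x0:x0+70],None,fx=8,fy=8,interpolation=cv2.INTER_CUBIC))
E
python3 -c "
import cv2,numpy as np
a=cv2.imread('pics/hk_top.png');b=cv2.imread('pics/hk_side.png');cv2.imwrite('pics/hk.png',np.vstack([a,b]))"
```

```text
59 185 189 209 235
209 188.5 [0.5582 0.396  0.24  ]
210 188.5 [0.5552 0.3959 0.24  ]
211 188.5 [0.5523 0.3959 0.24  ]
212 188.5 [0.5493 0.3958 0.24  ]
213 188.5 [0.5464 0.3958 0.24  ]
214 188.5 [0.5434 0.3957 0.24  ]
215 188.5 [0.5404 0.3957 0.24  ]
216 188.0 [0.5375 0.3971 0.24  ]
217 188.0 [0.5346 0.3971 0.24  ]
218 188.0 [0.5316 0.397  0.24  ]
219 188.0 [0.5287 0.397  0.24  ]
220 188.0 [0.5257 0.3969 0.24  ]
221 187.5 [0.5228 0.3983 0.24  ]
222 187.5 [0.5199 0.3983 0.24  ]
223 187.5 [0.5169 0.3982 0.24  ]
224 187.5 [0.514  0.3982 0.24  ]
225 187.5 [0.511  0.3981 0.24  ]
226 187.5 [0.5081 0.3981 0.24  ]
227 187.5 [0.5052 0.398  0.24  ]
228 187.5 [0.5022 0.398  0.24  ]
229 187.5 [0.4993 0.3979 0.24  ]
230 187.0 [0.4964 0.3993 0.24  ]
231 186.5 [0.4935 0.4007 0.24  ]
232 186.5 [0.4906 0.4007 0.24  ]
233 186.5 [0.4876 0.4006 0.24  ]
234 186.0 [0.4847 0.402  0.24  ]
235 185.5 [0.4818 0.4034 0.24  ]
[{'uv': [291.6, 172.8], 'score': 0.92}] [{'uv': [262.3, 109.7], 'score': 0.87}]
[{'uv': [209.4, 217.0], 'score': 0.7}, {'uv': [396.8, 187.0], 'score': 0.32}] [{'uv': [181.3, 235.2], 'score': 0.89}, {'uv': [354.4, 156.0], 'score': 0.65}]
```

View pics/hk.png

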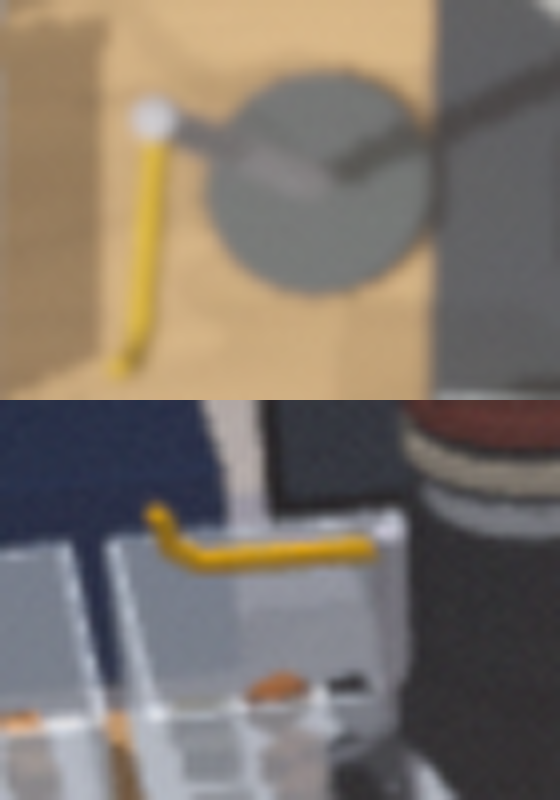

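Run:
```python
from look import *
F={c:optics.grab_frame(c) for c in("side","top")}
np.set_printoptions(precision=3,suppress=True)
for uv in((261,158),(297,153)): print("floor",atz(F["side"],uv,0))
y=atz(F["side"],(261,158),0)[1]
for uv in((258,135),(299,128)):
    o,d=ray(F["side"],uv);print("top",o+d*(y-o[1])/d[1])
for uv in((170,195),(170,243),(168,290)):
    for z in(0,.06,.1): print(uv,z,atz(F["top"],uv,z))
p,R=cur();Rt=frame([0,0,-1],[np.cos(.05),-np.sin(.05),0])
print((R.inv()*Rt).as_rotvec(degrees=True).round(2))
R2=R
for w in([.42,.02,.2615],[.42,.361,.2615]):
    print((R.inv().apply(np.array(w)-p)*1000).round(1));p=np.array(w)
print(cv2.__version__)
```

```text
floor [0.475 0.538 0.   ]
floor [0.617 0.543 0.   ]
top [0.473 0.538 0.099]
top [0.628 0.538 0.109]
(170, 195) 0 [0.637 0.535 0.   ]
(170, 195) 0.06 [0.628 0.514 0.06 ]
(170, 195) 0.1 [0.622 0.5   0.1  ]
(170, 243) 0 [0.468 0.531 0.   ]
(170, 243) 0.06 [0.466 0.51  0.06 ]
(170, 243) 0.1 [0.465 0.496 0.1  ]
(168, 290) 0 [0.308 0.534 0.   ]
(168, 290) 0.06 [0.312 0.513 0.06 ]
(168, 290) 0.1 [0.315 0.499 0.1  ]
[-0.02  0.21 -3.46]
[  -1.3 -136.5    0.3]
[338.9 -37.6  -1.2]
4.12.0
```

Request:
jog_arm(increments=[{"slide":[0,-8,0],"rotation":[0,0,0]},{"slide":[0,-16,0],"rotation":[0,0,0]},{"slide":[0,-16,0],"rotation":[0,0,0]},{"slide":[0,-16,0],"rotation":[0,0,0]},{"slide":[0,-16,0],"rotation":[0,0,0]},{"slide":[0,-16,0],"rotation":[0,0,0]},{"slide":[0,-16,0],"rotation":[0,0,0]},{"slide":[0,-16,0],"rotation":[0,0,0]},{"slide":[0,-10,0],"rotation":[0,0,0]},{"slide":[0,-6,0],"rotation":[0,0,0]},{"slide":[0,0,0],"rotation":[0,0.2,-1]},{"slide":[0,0,0],"rotation":[0,0,-1]},{"slide":[0,0,0],"rotation":[0,0,-1.4]}])

```text
time: 17.3
tool_pos: [0.421, 0.0211, 0.262]
tool_rot: [0.0, 0.724, 0.689, -0.0]
contact_force: [-0.1, -0.6, -0.2]
gripper_width: 0.102
```

Run:
```python
from plan import *
p,R=cur();s=state();print(s["time"],p);Rt=frame([0,0,-1],[np.cos(.05),-np.sin(.05),0])
print((R.inv()*Rt).as_rotvec(degrees=True).round(2))
print((R.inv().apply(np.array([.42,.361,.2615])-p)*1000).round(1))
```

```text
17.3 [0.42099389 0.02114949 0.26195451]
[0.01 0.01 0.04]
[339.4 -17.7   0.4]
```

Request:
jog_arm(increments=[{"slide":[9,0,0],"rotation":[0,0,0]},{"slide":[20,-1,0],"rotation":[0,0,0]},{"slide":[20,-1,0],"rotation":[0,0,0]},{"slide":[20,-1,0],"rotation":[0,0,0]},{"slide":[20,-1,0],"rotation":[0,0,0]},{"slide":[20,-1,0],"rotation":[0,0,0]},{"slide":[20,-1,0],"rotation":[0,0,0]},{"slide":[20,-1,0],"rotation":[0,0,0]},{"slide":[20,-1,0],"rotation":[0,0,0]},{"slide":[20,-1,0],"rotation":[0,0,0]},{"slide":[20,-1,0],"rotation":[0,0,0]},{"slide":[20,-1,0],"rotation":[0,0,0]},{"slide":[20,-1,0],"rotation":[0,0,0]},{"slide":[20,-1,0],"rotation":[0,0,0]},{"slide":[20,-1,0],"rotation":[0,0,0]},{"slide":[20,-1,0],"rotation":[0,0,0]},{"slide":[20,-1,0],"rotation":[0,0,0]},{"slide":[10,-1,0],"rotation":[0,0,0]},{"slide":[0,0,0],"rotation":[0,0,0]},{"slide":[0,0,0],"rotation":[0,0,0]}])

```text
time: 18.97
tool_pos: [0.4209, 0.3609, 0.2613]
tool_rot: [0.0, 0.725, 0.689, -0.001]
contact_force: [0.6, -0.4, -1.2]
gripper_width: 0.099
```

```bash
cat > hk.py <<'E'
from reel import *
np.set_printoptions(precision=4,suppress=True)
def hl(name):
    p,R=cur();s=state();print(s["time"],p,s["joint_pos"].round(3),s["contact_force"].round(2),s["gripper_width"])
    c=p+np.array([.0018,.035,-.0605])
    F=look(name,{"side":(225,90),"top":(150,170)},[(c,(0,255,0)),((.526,.396,.245),(0,0,255)),((.479,.3985,.265),(255,0,255))])
    return p,R,c,F
E
python3 - <<'E'
from hk import *
p,R,c,F=hl("h1")
print(c,fitreel(F,[*c,-.05],free=(1,1,1,1),w=45))
Rt=frame([0,0,-1],[np.cos(.05),-np.sin(.05),0])
print((R.inv()*Rt).as_rotvec(degrees=True).round(2))
print((R.inv().apply(np.array([.520,.361,.2615])-p)*1000).round(1))
E
```

```text
18.9667 [0.4209 0.3609 0.2613] [ 0.575 -0.131  1.742 -0.001  1.533  0.625] [ 0.56 -0.4  -1.22] 0.0986574952348255
[0.4227 0.3959 0.2008] (array([ 0.4211,  0.4011,  0.2014, -0.0238]), np.float64(185.9851503267974), np.float64(231.74330180699732))
[-0.06  0.08 -0.01]
[ 5.1 99.  -0.3][ WARN:0@16.173] global loadsave.cpp:1063 imwrite_ Unsupported depth image for selected encoder is fallbacked to CV_8U.
```

View pics/h1.png

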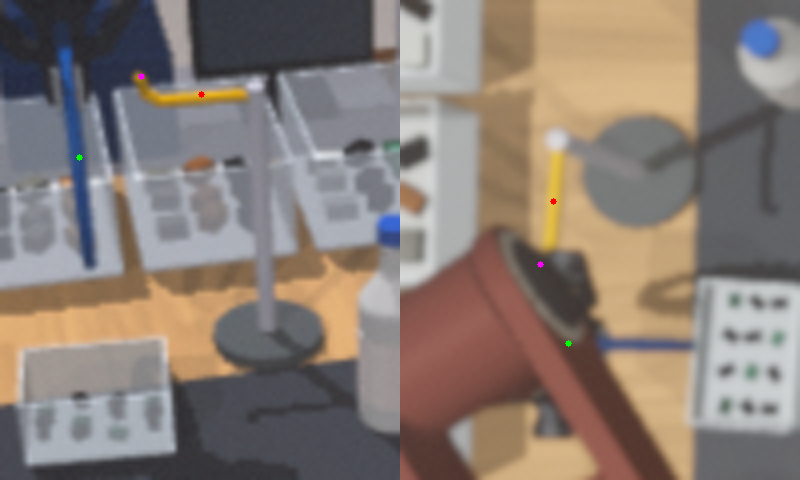

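Request:
jog_arm(increments=[{"slide":[1,8,0],"rotation":[0,0,0]},{"slide":[0,8,0],"rotation":[0,0,0]},{"slide":[1,8,0],"rotation":[0,0,0]},{"slide":[0,8,0],"rotation":[0,0,0]},{"slide":[1,8,0],"rotation":[0,0,0]},{"slide":[0,8,0],"rotation":[0,0,0]},{"slide":[1,8,0],"rotation":[0,0,0]},{"slide":[0,4,0],"rotation":[0,0,0]},{"slide":[0,0,0],"rotation":[0,0,0]}])

```text
time: 19.82
tool_pos: [0.4821, 0.3615, 0.2616]
tool_rot: [-0.0, 0.725, 0.689, -0.0]
contact_force: [-0.6, 0.8, 0.0]
gripper_width: 0.097
```

Run:
```python
from hk import *
p,R,c,F=hl("h2")
```

```text
19.8167 [0.4821 0.3615 0.2616] [ 0.52  -0.016  1.632 -0.     1.526  0.572] [-0.57  0.76  0.  ] 0.09693559163325298
```

View pics/h2.png

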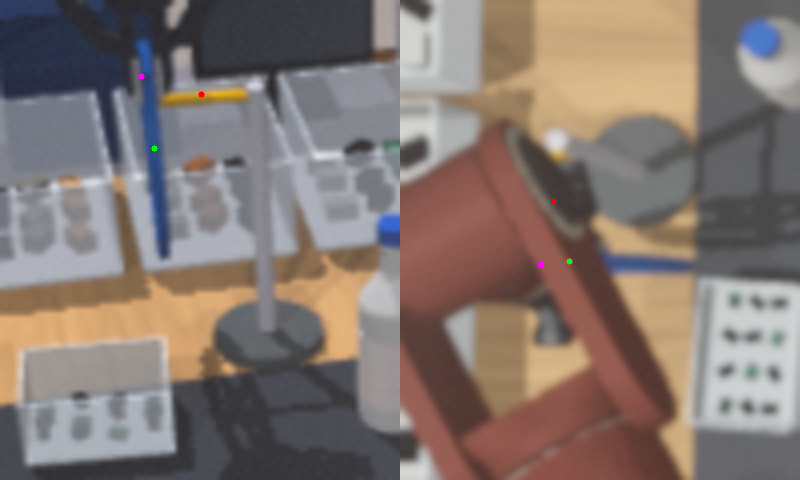

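Request:
jog_arm(increments=[{"slide":[1,8,0],"rotation":[0,0,0]},{"slide":[0,8,0],"rotation":[0,0,0]},{"slide":[0,8,0],"rotation":[0,0,0]},{"slide":[0,8,0],"rotation":[0,0,0]},{"slide":[0,6,0],"rotation":[0,0,0]},{"slide":[0,0,0],"rotation":[0,0,0]},{"slide":[0,0,0],"rotation":[0,0,0]}])

```text
time: 20.5
tool_pos: [0.5195, 0.3605, 0.2616]
tool_rot: [-0.0, 0.725, 0.689, -0.0]
contact_force: [0.3, 0.4, -0.6]
gripper_width: 0.1
```

Request:
jog_arm(increments=[{"slide":[0,0,5],"rotation":[0,0,0]},{"slide":[0,0,5],"rotation":[0,0,0]},{"slide":[0,0,5],"rotation":[0,0,0]},{"slide":[0,0,5],"rotation":[0,0,0]},{"slide":[0,0,4],"rotation":[0,0,0]},{"slide":[0,0,0],"rotation":[0,0,0]},{"slide":[0,0,0],"rotation":[0,0,0]}])

```text
time: 21.08
tool_pos: [0.5189, 0.3606, 0.2372]
tool_rot: [-0.0, 0.725, 0.689, -0.001]
contact_force: [-0.2, 0.4, -0.8]
gripper_width: 0.1
```

Run:
```python
from hk import *
p,R,c,F=hl("h3")
print((R.inv().apply(np.array([.520,.361,.2305])-p)*1000).round(1))
```

```text
21.0833 [0.5189 0.3606 0.2372] [ 0.49   0.066  1.589 -0.     1.488  0.541] [-0.24  0.35 -0.81] 0.09972761274335117
[0.4 1.1 6.7]
```

View pics/h3.png

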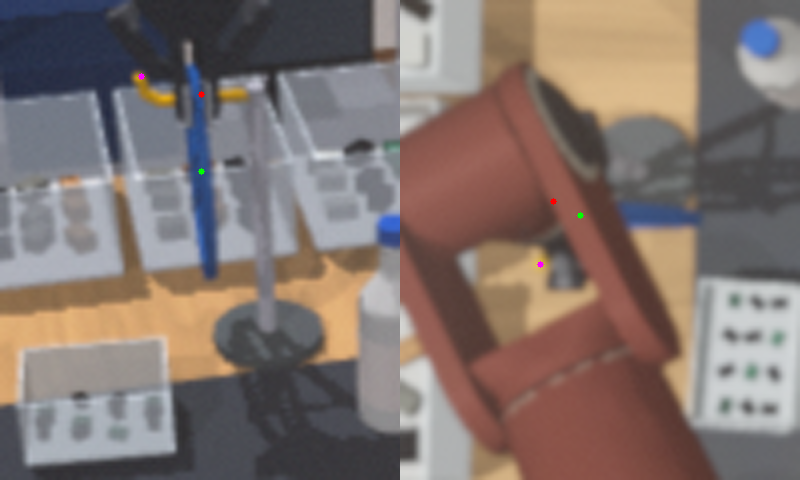

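Request:
jog_arm(increments=[{"slide":[0,0,1],"rotation":[0,0,0]},{"slide":[0,0,1],"rotation":[0,0,0]},{"slide":[0,0,1],"rotation":[0,0,0]},{"slide":[0,0,1],"rotation":[0,0,0]},{"slide":[0,0,1],"rotation":[0,0,0]},{"slide":[0,0,0],"rotation":[0,0,0]}])

```text
time: 21.68
tool_pos: [0.5192, 0.3607, 0.2329]
tool_rot: [-0.0, 0.725, 0.689, -0.0]
contact_force: [-0.1, -0.1, -0.9]
gripper_width: 0.101
```

Request:
jog_arm(increments=[{"slide":[0,0,1],"rotation":[0,0,0]},{"slide":[0,0,1],"rotation":[0,0,0]},{"slide":[0,0,0],"rotation":[0,0,0]}])

```text
time: 21.93
tool_pos: [0.5194, 0.3607, 0.2324]
tool_rot: [0.0, 0.725, 0.689, 0.0]
contact_force: [-2.7, -3.1, 4.0]
gripper_width: 0.098
```

Request:
jog_arm(increments=[{"slide":[0,0,0],"rotation":[0,0,0]},{"slide":[0,0,0],"rotation":[0,0,0]},{"slide":[0,0,0],"rotation":[0,0,0]},{"slide":[0,0,0],"rotation":[0,0,0]},{"slide":[0,0,0],"rotation":[0,0,0]}], fingers=0.4)

```text
time: 22.35
tool_pos: [0.519, 0.3606, 0.2303]
tool_rot: [-0.0, 0.725, 0.689, -0.0]
contact_force: [-0.6, -0.2, -0.8]
gripper_width: 0.397
```

Run:
```python
from hk import *
p,R,c,F=hl("h4")
```

```text
22.35 [0.519  0.3606 0.2303] [ 0.49   0.07   1.596 -0.     1.476  0.541] [-0.59 -0.17 -0.82] 0.39656776392093424
```

View pics/h4.png

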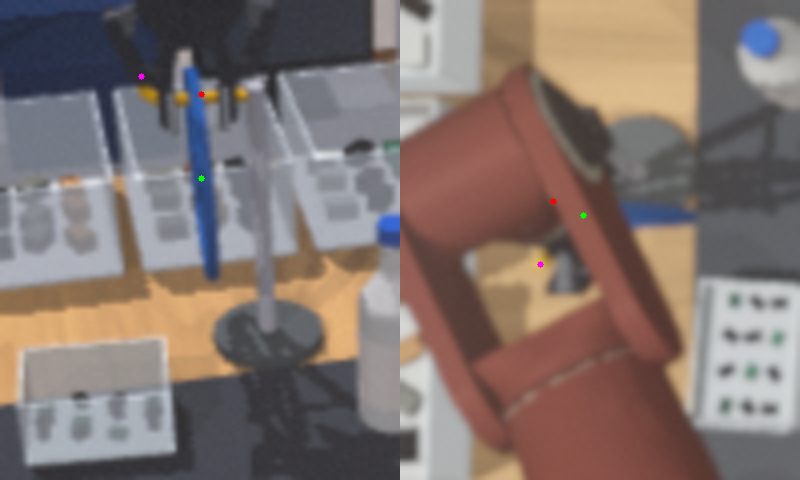

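Request:
jog_arm(increments=[{"slide":[0,0,-4],"rotation":[0,0,0]},{"slide":[0,0,-6],"rotation":[0,0,0]},{"slide":[0,0,-8],"rotation":[0,0,0]},{"slide":[0,0,-10],"rotation":[0,0,0]},{"slide":[0,0,-12],"rotation":[0,0,0]},{"slide":[0,0,-15],"rotation":[0,0,0]},{"slide":[0,0,-15],"rotation":[0,0,0]},{"slide":[0,0,-15],"rotation":[0,0,0]},{"slide":[0,0,-15],"rotation":[0,0,0]},{"slide":[-15,-15,0],"rotation":[0,0,0]},{"slide":[-20,-20,0],"rotation":[0,0,0]},{"slide":[-20,-20,0],"rotation":[0,0,0]},{"slide":[-20,-20,0],"rotation":[0,0,0]},{"slide":[-20,-20,0],"rotation":[0,0,0]},{"slide":[-20,-20,0],"rotation":[0,0,0]},{"slide":[-20,-20,0],"rotation":[0,0,0]},{"slide":[-20,-20,0],"rotation":[0,0,0]},{"slide":[0,0,0],"rotation":[0,0,0]},{"slide":[0,0,0],"rotation":[0,0,0]}])

```text
time: 24.03
tool_pos: [0.3562, 0.2135, 0.3326]
tool_rot: [0.001, 0.725, 0.689, 0.002]
contact_force: [-0.2, 0.9, 0.1]
gripper_width: 0.401
```

Run:
```python
from hk import *
from knob import fitknob
p,R,c,F=hl("h5")
for s in("side","top"): cv2.imwrite(f"pics/e_{s}.png",F[s]["frame"])
print(fitreel(F,[.521,.396,.170,-.05],free=(1,1,1,1),w=42))
print(fitknob({"side":F["side"]},p0=(.543,-.129,-.6)))
for n_,z in(("bottle",0),("tool_cup",0),("parts_bin",0),("multimeter",0),("phone",0),("screwdriver",.01),("solder_spool",0)):
    r=place_of(n_,"top"); print(n_,np.round(r[0]["uv"],1) if r else None)
F2={c:optics.grab_frame(c) for c in("side","top")}
print(fitreel(F2,[.521,.396,.170,-.05],free=(1,1,1,1),w=42)[0], state()["time"])
```

```text
24.0333 [0.3562 0.2135 0.3326] [ 0.36  -0.514  1.925  0.     1.728  0.412] [-0.19  0.86  0.1 ] 0.40133353772762087
(array([ 0.5215,  0.3962,  0.1734, -0.1105]), np.float64(139.06820853517877), np.float64(187.58068527489428))
(array([ 0.5429, -0.1291, -0.7469]), np.float64(13.870561322568243), np.float64(26.02215878508266))
bottle [249.1 189. ]
tool_cup [396.3 184.7]
parts_bin [240.4 258.3]
multimeter [408.3 251.4]
phone [354.2 153.6]
screwdriver [284. 270.]
solder_spool [313.1 158. ]
[ 0.5218  0.3983  0.1728 -0.1132] 24.5833[ WARN:0@12.740] global loadsave.cpp:1063 imwrite_ Unsupported depth image for selected encoder is fallbacked to CV_8U.
```

View pics/h5.png

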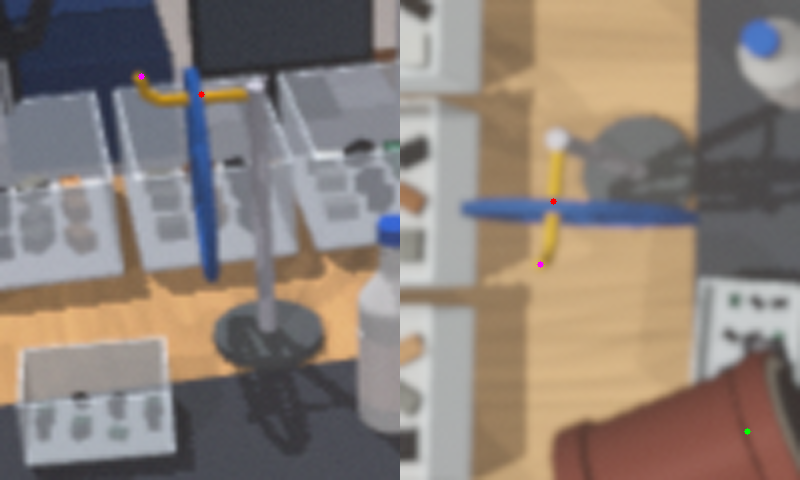

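View pics/e_top.png

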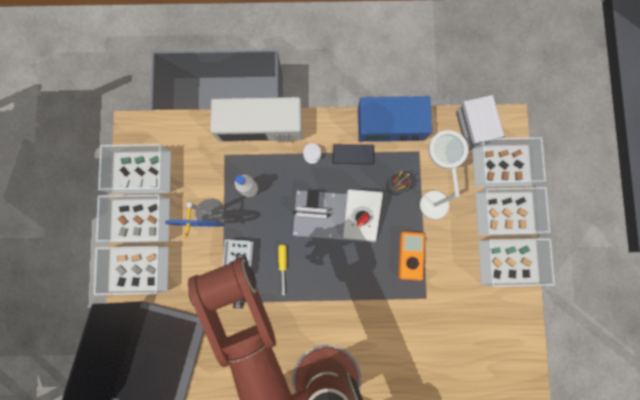

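Request:
jog_arm(increments=[{"slide":[0,0,0],"rotation":[0,0,0]},{"slide":[0,0,0],"rotation":[0,0,0]},{"slide":[0,0,0],"rotation":[0,0,0]},{"slide":[0,0,0],"rotation":[0,0,0]},{"slide":[0,0,0],"rotation":[0,0,0]},{"slide":[0,0,0],"rotation":[0,0,0]},{"slide":[0,0,0],"rotation":[0,0,0]},{"slide":[0,0,0],"rotation":[0,0,0]},{"slide":[0,0,0],"rotation":[0,0,0]},{"slide":[0,0,0],"rotation":[0,0,0]},{"slide":[0,0,0],"rotation":[0,0,0]},{"slide":[0,0,0],"rotation":[0,0,0]},{"slide":[0,0,0],"rotation":[0,0,0]},{"slide":[0,0,0],"rotation":[0,0,0]},{"slide":[0,0,0],"rotation":[0,0,0]},{"slide":[0,0,0],"rotation":[0,0,0]},{"slide":[0,0,0],"rotation":[0,0,0]},{"slide":[0,0,0],"rotation":[0,0,0]},{"slide":[0,0,0],"rotation":[0,0,0]},{"slide":[0,0,0],"rotation":[0,0,0]}])

```text
time: 26.25
tool_pos: [0.3565, 0.2138, 0.3309]
tool_rot: [-0.0, 0.725, 0.689, -0.0]
contact_force: [-0.1, 0.6, -0.0]
gripper_width: 0.398
```

Run:
```python
from hk import *
prev=None
for i in range(4):
    F={c:optics.grab_frame(c) for c in("side","top")}
    m=[(blue(F[c]["frame"])) for c in("side","top")]
    out=[]
    for c,(x0,y0,x1,y1) in zip(("side","top"),((262,100,285,165),(160,205,228,240))):
        b=blue(F[c]["frame"])[y0:y1,x0:x1];ys,xs=np.mgrid[y0:y1,x0:x1];out+=[(b*xs).sum()/b.sum(),(b*ys).sum()/b.sum()]
    print(state()["time"],np.round(out,3))
# tilt check: project vertical reel's top/bottom for side camera
b=blue(F["side"]["frame"])
for r in range(104,164,6):
    k=b[r,258:290];print(r,round((k*np.arange(258,290)).sum()/max(k.sum(),1e-6),2),end=' ; ')
print()
for a in(0,):
    for zz in np.linspace(.1,.245,6): print(np.round(proj(F["side"],[.522,.397,zz]),1),end=' ')
p,R,c,F=hl("h6")
```

```text
26.35 [274.323 130.036 193.367 222.396]
26.45 [274.325 130.038 193.389 222.394]
26.55 [274.314 130.028 193.405 222.4  ]
26.65 [274.333 130.027 193.434 222.399]
104 261.55 ; 110 272.0 ; 116 273.72 ; 122 273.94 ; 128 274.58 ; 134 275.23 ; 140 275.61 ; 146 275.89 ; 152 276.2 ; 158 277.11 ; 
[276.6 152. ] [276.1 144.6] [275.5 137.1] [274.9 129.3] [274.3 121.3] [273.6 113.1] 26.65 [0.3565 0.2138 0.3308] [ 0.361 -0.51   1.925 -0.     1.727  0.412] [-0.04 -1.05  0.22] 0.4016112147337977
```

```bash
python3 -c "
from plant import manip,state
print(manip.job_done(),state()['time'])"
```

```text
the job is handed in; nothing more can be done
the job is handed in; nothing more can be done
```

The knob is unlocked, the reel hangs on the J-hook, and I handed the job in at about 26.7 s of the 67 s allowed. The interface gives no verdict, so the results below are my own camera measurements.

**What I did**
- I gripped the red knob and turned it 72° clockwise; it came to rest at the green mark.
- I lifted the reel by its rim, gripping 35 mm to the right of the top, and carried it round in front of the stand.
- I passed the rim over the hook tip and lowered it onto the bar until the wrist force rose, then let go and moved the arm clear.

**Last checks**
- **Knob:** it turned about 1.38 rad in the image fit, against the 1.3 rad stop. The limit is 1.1 rad, so the slight overshoot is fit error.
- **Reel position:** its centre is near (0.522, 0.397, 0.173) m. That is about 72 mm below `hook_seat` and within about 5 mm of it in both horizontal directions.
- **Reel at rest:** it is upright, its axle is level within the fit, and it drifted less than 1 mm/s over 0.3 s.
- **Bystanders:** none looked moved in the top view. The network's repeat positions differ by up to about 5 px, roughly 12 mm, which is its normal scatter and within the 30 mm limit.

**What went wrong or disagreed**
- **Refused move call:** my first move call was refused because its rows had no rotation. The next one then started from the wrong place and brought the tool down to 66 mm above the bench near the parts bin. The force readings and pictures showed no contact, and I raised the arm and replanned.
- **Plate offset:** the base plate appeared about 15 mm off from where I assumed it was in the station frame, so I used the knob and console to fix the position instead.
- **Reel yaw:** the fit on the hook gave about -0.11 rad, against about -0.05 for the stand. Yaw is not judged.

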